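# Unlock and empty the tumbling barrel

## Task

Empty the small tumbling barrel. First draw the loosened stop dog back along its T-slot, out of the spoked wheel and on to the open end of the rail, lift it out and put it down in the flat parts tray; then turn the barrel by its crank, towards you over the top, until the port faces straight down and all five steel balls have dropped into the catch tray under it, and let go there. Do not shove aside or knock over the beaker, bottle, tube, dish and well plate that stand around.

Things in the scene. Friction and masses are not known exactly. Their poses are not given: they have to be found in the camera images.
- frame: Fixed aluminium frame of the tumbler. Origin on the bench under the barrel's middle; y runs along the barrel's axis (x 0, z 106 mm) and the rail, -x is the robot's side. T-slot rail 40 mm wide, top at z 38, from y -50 to its open end at y -185. Slot 11 mm wide, lips 5 mm thick, cavity 24 mm wide and 11 mm high. Stands reach y +-48 and z 130.
- slot_end (a point): Middle of the rail's top edge at the open end of the T-slot (frame x 0, y -185, z 38 mm), the only place where the dog's T-foot comes out: the dog's origin must be past frame y -201 before it is lifted. Axes as the frame's.
- stop_dog: Loose dark steel stop dog, 0.15 to 0.31 kg, held in the T-slot by its T-foot, screws slack. Origin: middle of the underside of its 30 x 38 x 6 mm shoulder, on the rail's top; axes start as the frame's, at frame y -105 to -113. Foot 20 x 32 mm, underside at z -13.5; play 1.5 mm sideways, 2.5 mm in height. A round finger, 10 mm, at z 34, reaches to y +53 between the wheel's spokes and locks the barrel.
- dog_grip (a point): Where to pinch the dog: its flat dark handle, 12 mm thick across x and 16 mm wide, leaning 35 degrees from vertical outwards (-y). This point is at dog x 0, y -31.5, z 45.5 mm; the handle's top end at y -39, z 56. The crank overhangs the dog on its +y side (up to frame y -121), so come in leaning outwards like the handle.
- barrel (a joint): Turn of the barrel, rad. 0: port faces up and to the robot's side, 67 degrees from straight up. Grows as the barrel's top comes towards the robot; 1.96: port straight down. Stops at -0.55 and 2.4. Starts between -0.25 and 0.25; locked to about +-0.45 while the dog's finger is in the wheel. Stays where it is left (friction 0.12 N m, 2.3 N at the crank).
- port (a point): Centre of the barrel's side port, 54 mm from its axis: the one open side (36 x 58 mm, with a low lip) of the eight-sided grey barrel, 64 mm long and 106 mm across.
- crank_mid (a point): Grip point of the crank: a free-spinning black sleeve, 16 mm thick, 50 mm long, parallel to the barrel's axis, on the rim of the spoked wheel (114 mm across, middle at frame y -66). Sleeve from frame y -71 to -121, this point at y -101. At joint value q: frame x = -52 sin(q - 0.785), z = 106 + 52 cos(q - 0.785) mm.
- crank_grip: The crank's sleeve itself; origin on the sleeve's axis at its wheel end (frame y -71). Turns with the barrel and spins freely on its pin.
- catch_tray: Fixed steel tray under the barrel, 190 (x) x 68 (y) x 28 mm, walls 2.5 mm. Origin in the middle of its underside, 8 mm above the bench; axes as the frame's.
- parts_tray: Fixed flat, empty steel tray on the bench to the right of the tumbler, 112 (x) x 168 (y) x 20 mm high, floor and walls 3 mm thick. Origin in the middle of its underside. It changes places with the well plate. A tall fixed pipette stand is to its right (x 0.28 to 0.42, y -0.43 to -0.6 m, higher than the hand): when putting the dog down, do not lean the hand far to that side; turn the dog up to 40 degrees in the tray if needed.
- ball_0: Steel ball, 16 mm, 17 g, loose in the barrel. Origin at its centre.
- ball_1: Steel ball, 16 mm, 17 g, loose in the barrel. Origin at its centre.
- ball_2: Steel ball, 16 mm, 17 g, loose in the barrel. Origin at its centre.
- ball_3: Steel ball, 16 mm, 17 g, loose in the barrel. Origin at its centre.
- ball_4: Steel ball, 16 mm, 17 g, loose in the barrel. Origin at its centre.
- well_plate: Bystander: white well plate lying loose, 86 x 128 x 14 mm; origin in the middle of its underside.
- beaker: Bystander: small clear beaker, 54 mm across, 70 mm high, loose, behind the rail; origin in the middle of its underside.
- reagent_b: Bystander: brown reagent bottle, 52 mm across, 104 mm high, loose, behind the rail's open end; origin in the middle of its underside.
- tube15_a: Bystander: capped plastic tube lying loose along the rail on the robot's side, 18 mm thick, 119 mm long; origin under its middle.
- petri_a: Bystander: covered dish, 90 mm across, 14 mm high, loose, left of the tumbler; origin in the middle of its underside.
There are look-alikes about, which are no part of the job. There is more than one size of the stop_dog; the job needs the middle-sized.

How it is judged:
By the outcome, as a careful person would: the job done as asked, in the order asked, and still so for the second after the job is handed in, with the robot touching nothing.
It also fails if it takes over 64 s, if anything falls off the work surface, if the arm or the gripper's body presses on something with over 40 N, if the wrist force passes 120 N, or if a joint passes its speed limit or range.

## Robot

A 6-joint arm with a two-finger parallel gripper is mounted at the origin on a cart in front of the work surface, level with it; the furniture and walls round the work are solid. World frame = base frame: x ahead of the robot, y to its left, z up, the work surface at z = 0. Lengths are in m, angles in rad, forces in N, time in s.
With the tool pointing down it reaches from about 0.35 to 0.875 m from the base axis. Payload 4.2 kg.
Tool frame: the origin (TCP) lies midway between the tips of the shut fingers; the grasp point (between the pads) lies 19 mm behind it; z points along the fingers, y is the direction in which the jaws open and shut (so a half turn about z gives the same grasp; the last joint's range is limited). The gripper opens to 85 mm and grips with 20 to 120 N. Pads are 22 mm wide; open, the fingers measure 114 mm over their backs; the gripper's body (76 mm by 85 mm) begins 54 mm behind the grasp point. The pads swing forward as they close: fully open they stand 13 mm farther back than shut.
Start: joints at [1.477, 0.385, 0.008, 0, -1.194, -0.259], TCP at [0.216, 0.586, 0.231] pointing down, gripper open.
Joint ranges: [-3.14, 3.14], [-1.21, 2.06], [-1.07, 1.41], [-3.16, 2.05], [-2.99, -0.16], [-3.1, 3.1]. Speed limits (rad/s): [2.79, 2.79, 3.14, 3.14, 3.14, 3.14].

## Interface

Orientations are given as [roll, pitch, yaw] about the fixed x, y, z axes, in that order (R = Rz(yaw) Ry(pitch) Rx(roll)).
In Python, from plant import bot gives the robot as it stands.
- The arm moves only by the tool move_arm, never from a script. Its argument "targets" is a list of rows, each a list of 5 numbers: the shift along the world's x, y, z in m, then the turn about the world's z in rad, then the finger opening in m, from 0 to 0.0854. A call has 1 to 5 rows; each row is the pose to reach, as a shift and turn from the pose measured when the call began; what a row does not reach only later rows make up. A row lasts 1/8 s, in which the tool goes at most 62.5 mm and 10.7 degrees, less where a joint would pass 70% of its speed; a pose out of reach is approached as far as the arm can. A call with a gripper value outside its range is refused whole. The fingers move at their own pace and stop on an object; "force" is the grip in N (left out, the last holds). Time passes only in rows, so rows that repeat a pose let the fingers close. It gives the time, the measured TCP pose, the force and the opening at its end, in the units of the state.
- bot.get_state(): the state, without advancing time (a new reading comes with each control period).
- bot.grab_frame(name): name is "scene" or "top"; returns the picture (400x640x3 uint8, red, green, blue); there is no depth.
- bot.get_calibration(name): a dict with "intrinsics" (3x3 intrinsics, pixels), "rvec" (rotation vector, rad) and "tvec" (3), from world to camera coordinates, as OpenCV has them. Camera axes: x right, y down, z forward; pixel columns grow to the right and rows downward; lengths in m; the calibration is good to about 2 mm. A picture is of the moment at which its call begins. get_calibration takes no time and is no camera call.
- bot.sign_off(): hands the job in, once; it reports no verdict.
The state is a dict: "time_s": time; "joints": joint angles; "dq": joint speeds; "tau": joint torques, N m; "tcp_pos": TCP position; "tcp_rot": TCP orientation; "ft_force": force on the tool from outside, world axes, zero at the start; "torque": the same for the moment, N m; "gripper_width": opening from 0.0 (shut) to 1.0 (fully open).
Only numpy, scipy, OpenCV 4.12 (cv2) and the standard library are available. Lean on these libraries where they do the work, as an engineer would, in place of code of your own. Each camera call takes 0.05 s, during which the arm holds its last target.

## Working session

There is one attempt and no reset: what is moved stays moved. The work goes in short steps, Python scripts to look and compute and a tool call to move; the robot and the scene stay as the last step left them, time stands still between calls to the robot, and variables do not carry over. Pictures are saved under pics/ and viewed, and the job is handed in when it is done.

Besides the shell and the picture viewer there is one more tool, called after "Call:" as name([rows], argument=value, ...), one row to a line, values as JSON. move_arm: Moves the arm, as the interface text tells. Its arguments: {"type":"object","properties":{"targets":{"type":"array"},"force":{"type":"number"}},"required":["targets"]}

```bash
ls; mkdir -p pics; python3 - <<'E'
from plant import bot
import cv2,numpy as np
s=bot.get_state()
for k in s: print(k,s[k])
for n in("scene","top"):
    im=bot.grab_frame(n); cv2.imwrite(f"pics/{n}0.png",im[:,:,::-1])
    print(n,bot.get_calibration(n))
E
```

```text
pics
time_s 0.0
joints [ 1.47656360e+00  3.85580974e-01  6.63360383e-03 -5.18867281e-04
 -1.19398068e+00 -2.58583529e-01]
dq [-0.00055922 -0.00088427 -0.00070724  0.00054727  0.00122883 -0.00060987]
tau [-1.45447589e-04 -3.92282259e+01  1.88408285e+01  4.18632746e+00
 -4.57266826e-03  8.21928978e-06]
tcp_pos [0.21574909 0.58596659 0.23020693]
tcp_rot [ 3.13940849e+00 -7.90892323e-05 -3.53007610e-01]
ft_force [ 0.14435206  0.23899332 -0.43170046]
torque [ 5.86335266e-02 -2.96361155e-02  4.50026450e-05]
gripper_width 0.995651256981575
scene {'intrinsics': array([[426.15904121,   0.        , 316.13287621],
       [  0.        , 426.15904121, 202.92846587],
       [  0.        ,   0.        ,   1.        ]]), 'rvec': array([ 2.08774522, -0.87857744,  0.41022021]), 'tvec': array([-0.33747216,  0.37341322,  0.71212451])}
top {'intrinsics': array([[475.62459339,   0.        , 318.02947453],
       [  0.        , 475.62459339, 203.52935546],
       [  0.        ,   0.        ,   1.        ]]), 'rvec': array([ 2.12081719, -2.18150376,  0.12891643]), 'tvec': array([0.10009408, 0.54725215, 1.36313846])}
```

View pics/scene0.png

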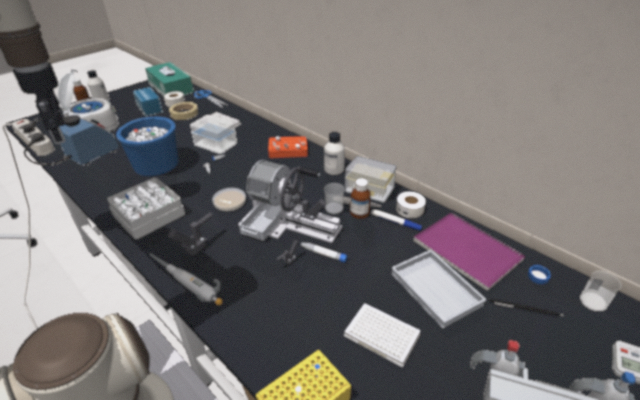

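View pics/top0.png

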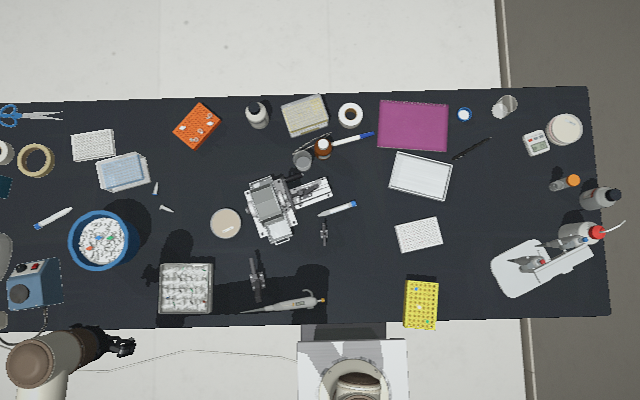

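```bash
python3 - <<'E'
import cv2
a=cv2.imread("pics/top0.png");b=cv2.imread("pics/scene0.png")
cv2.imwrite("pics/c1.png",cv2.resize(a[140:250,230:370],None,fx=5.5,fy=5.5,interpolation=cv2.INTER_CUBIC))
cv2.imwrite("pics/c2.png",cv2.resize(b[145:275,220:390],None,fx=4.5,fy=4.5,interpolation=cv2.INTER_CUBIC))
E
```

```text
(no output)
```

View pics/c1.png

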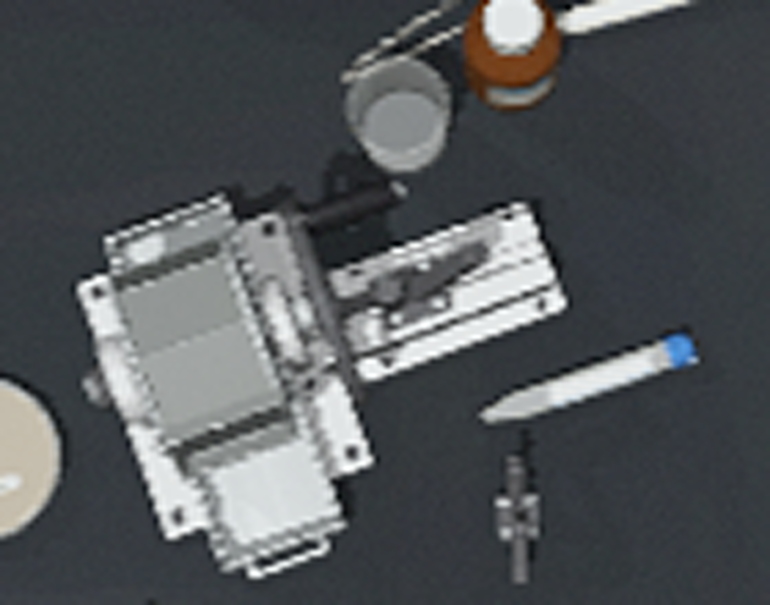

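View pics/c2.png

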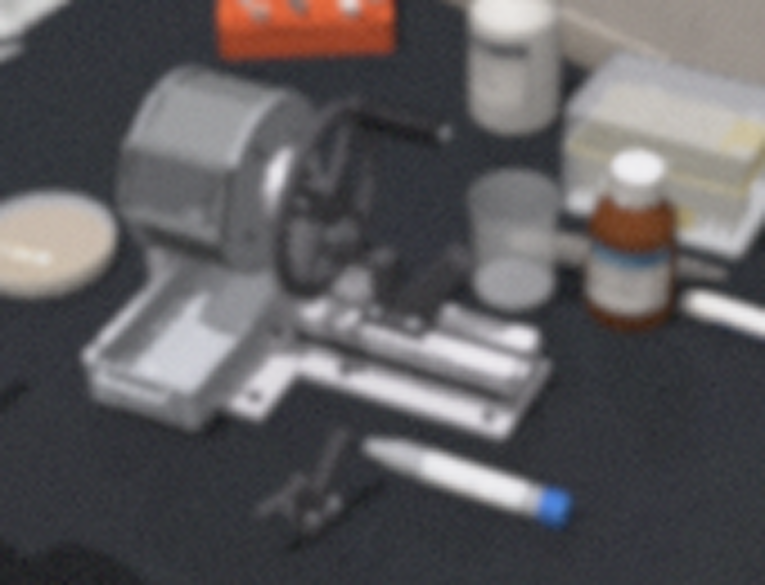

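```bash
cat > h.py <<'E'
import numpy as np,cv2
from plant import bot
from scipy.optimize import least_squares
C={n:bot.get_calibration(n) for n in("scene","top")}
def proj(P,n):
    c=C[n];return cv2.projectPoints(np.array(P,float).reshape(-1,3),c["rvec"],c["tvec"],c["intrinsics"],None)[0].reshape(-1,2)
def ray(px,n,z):
    c=C[n];R=cv2.Rodrigues(c["rvec"])[0];o=-R.T@c["tvec"]
    d=R.T@np.linalg.inv(c["intrinsics"])@np.array([px[0],px[1],1.]);return o+d*(z-o[2])/d[2]
def fr(f,P):
    P=np.array(P,float).reshape(-1,3)/1000;x,y,a=f[:3];c,s=np.cos(a),np.sin(a)
    return np.c_[x+c*P[:,0]-s*P[:,1],y+s*P[:,0]+c*P[:,1],P[:,2]]
def cr(q): return [-52*np.sin(q-.785),-121,106+52*np.cos(q-.785)]
def t(u,v): return (230+u/5.5-.41,140+v/5.5-.41)
def s(u,v): return (220+u/4.5-.39,145+v/4.5-.39)
E
cat > fit.py <<'E'
from h import *
T=[([-95,34,36],"top",t(225,570)),([-95,-34,36],"top",t(343,522)),([95,34,36],"top",t(107,240)),([95,-34,36],"top",t(222,197)),
([-95,34,36],"scene",s(86,355)),([-95,-34,36],"scene",s(200,397))]
def res(p):
    r=[]
    for P,n,u in T: r.append(proj(fr(p,P),n)[0]-u)
    r.append(proj(fr(p,cr(p[3])),"top")[0]-t(400,190));r.append(proj(fr(p,cr(p[3])),"scene")[0]-s(445,130))
    return np.concatenate(r)
f=least_squares(res,[.55,.07,.35,0],loss="soft_l1")
print(f.x);print(f.fun.reshape(-1,2).round(1))
np.save("f.npy",f.x);p=f.x
L=[]
for x in(-20,-5.5,5.5,20):L.append([[x,-50,38],[x,-185,38]])
L.append([[-20,-185,38],[20,-185,38]])
L+= [[[-95,-34,36],[95,-34,36]],[[-95,34,36],[95,34,36]],[[-95,34,36],[-95,-34,36]],[[95,34,36],[95,-34,36]]]
c=cr(p[3]);L.append([c,[c[0],-71,c[2]]])
th=np.linspace(0,6.28,40);w=np.c_[57*np.sin(th),0*th-66,106+57*np.cos(th)]
L+= [[w[i],w[i+1]] for i in range(39)]
import sys
d=float(sys.argv[1]) if len(sys.argv)>1 else -109
for a,b in [((0,53,34),(0,10,34)),((0,-31.5,45.5),(0,-39,56)),((0,-39,56),(0,-8,12))]:
    L.append([[a[0],a[1]+d,a[2]+38],[b[0],b[1]+d,b[2]+38]])
for n,o,k,fn in(("top",(230,140,370,250),5.5,"o1"),("scene",(220,145,390,275),4.5,"o2")):
    im=cv2.imread(f"pics/{n}0.png")[o[1]:o[3],o[0]:o[2]]
    im=cv2.resize(im,None,fx=k,fy=k,interpolation=cv2.INTER_CUBIC)
    for l in L:
        u=(proj(fr(p,l),n)-o[:2]+.4)*k
        cv2.line(im,tuple(map(int,u[0])),tuple(map(int,u[1])),(0,255,0),1)
    cv2.imwrite(f"pics/{fn}.png",im)
E
python3 fit.py
```

```text
[ 0.5390897   0.2259052   0.34369111 -0.05797212]
[[ 0.1 -0.3]
 [ 0.4 -0.1]
 [-1.  -0.2]
 [-0.4 -0.7]
 [ 1.   1.2]
 [-0.7 -0.6]
 [-0.1  0.8]
 [-0.   2.9]]
```

View pics/o1.png

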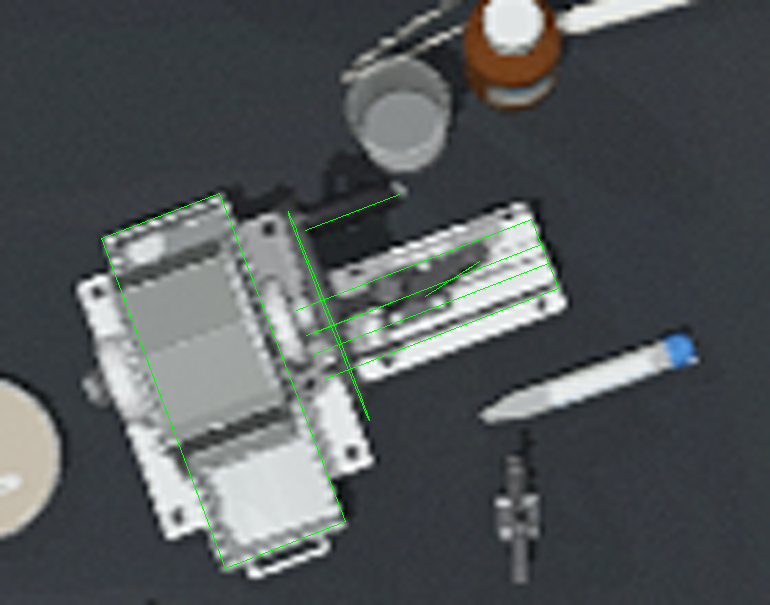

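View pics/o2.png

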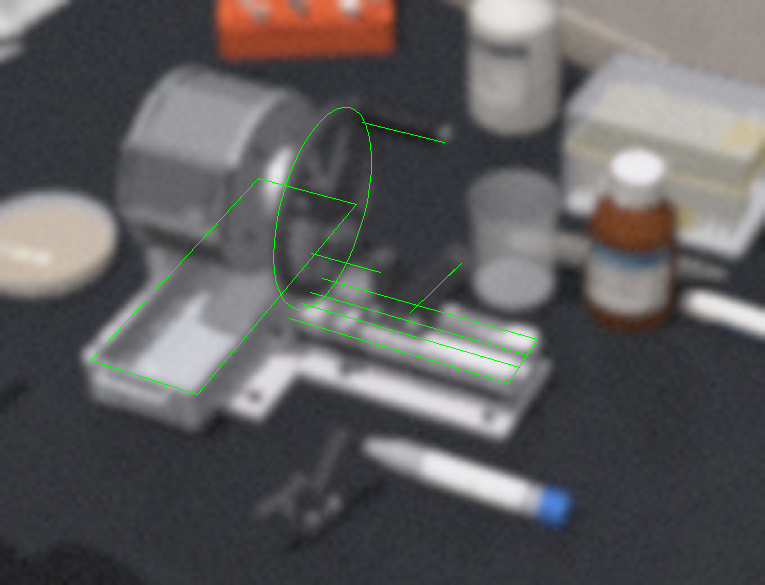

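```bash
python3 - <<'E'
import cv2
a=cv2.imread("pics/top0.png");b=cv2.imread("pics/scene0.png")
cv2.imwrite("pics/c3.png",cv2.resize(a[170:215,280:340],None,fx=13,fy=13,interpolation=cv2.INTER_CUBIC))
cv2.imwrite("pics/c4.png",cv2.resize(b[160:245,270:350],None,fx=7,fy=7,interpolation=cv2.INTER_CUBIC))
E
```

```text
(no output)
```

View pics/c3.png

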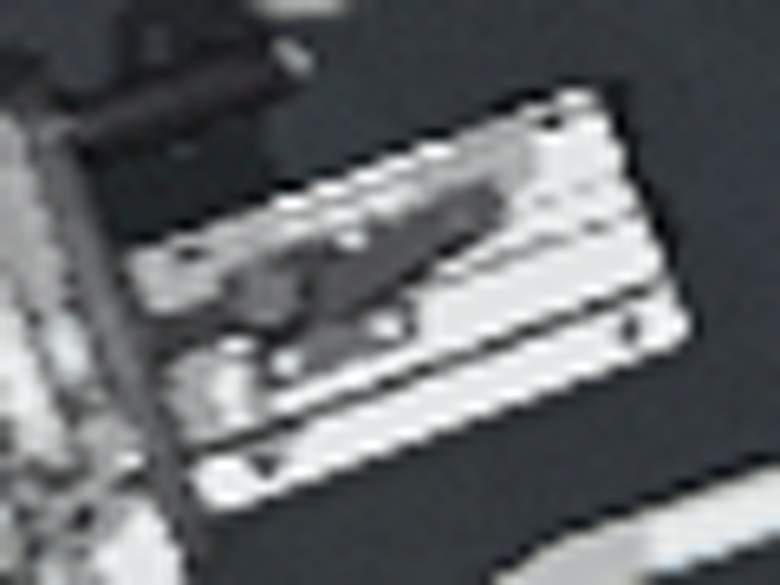

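View pics/c4.png

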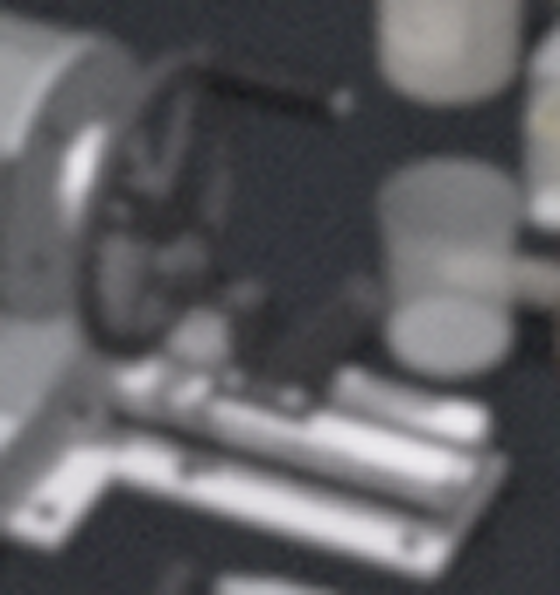

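```bash
cat > tri.py <<'E'
from h import *
f=np.load("f.npy")
def inv(P):
    d=P[:2]-f[:2];c,s_=np.cos(f[2]),np.sin(f[2]);return np.array([c*d[0]+s_*d[1],-s_*d[0]+c*d[1],P[2]])*1000
def tri(a,b):
    M=[np.c_[cv2.Rodrigues(C[n]["rvec"])[0],C[n]["tvec"]] for n in("top","scene")]
    M=[C[n]["intrinsics"]@m for n,m in zip(("top","scene"),M)]
    X=cv2.triangulatePoints(M[0],M[1],np.array(a,float).reshape(2,1),np.array(b,float).reshape(2,1)).ravel();return X[:3]/X[3]
E
python3 - <<'E'
from tri import *
c3=lambda u,v:(280+u/13-.46,170+v/13-.46)
c4=lambda u,v:(270+u/7-.43,160+v/7-.43)
for nm,a,b,z in [("handletop",c3(483,200),c4(362,285),.094),("sleeveend",c3(295,55),c4(343,100),.143),("slotend",c3(630,200),c4(480,432),.038),("railnear",c3(665,287),c4(465,470),.038)]:
    print(nm,inv(tri(a,b)).round(1),"top@z",inv(ray(a,"top",z)).round(1),"scene@z",inv(ray(b,"scene",z)).round(1))
E
```

```text
handletop [   3.7 -147.7  100.8] top@z [   6.2 -150.2   94. ] scene@z [   9.7 -141.4   94. ]
sleeveend [  40.3 -121.5  147.3] top@z [  41.5 -122.2  143. ] scene@z [  45.6 -118.2  143. ]
slotend [   3.1 -185.8   46.7] top@z [   3.1 -184.    38. ] scene@z [  14.8 -184.8   38. ]
railnear [ -17.4 -187.1   45.6] top@z [ -18.4 -184.1   38. ] scene@z [  -6.3 -188.    38. ]
```

```bash
python3 - <<'E'
from tri import *
print("handle",fr(f,[3.5,-149,82]))
for nm,px,z in [("bottle cap",(230+513/5.5,140+25/5.5),.1),("beaker",(230+400/5.5,140+95/5.5),.07),("bucket",(100,225),.15),("tray TL",(397.5,150.5),.02),("TR",(453,157.5),.02),("BR",(446,201),.02),("BL",(388,188),.02)]:
    P=ray(px,"top",z);print(nm,P.round(3),inv(P).round(0))
E
python3 - <<'E'
import cv2
a=cv2.imread("pics/top0.png");b=cv2.imread("pics/scene0.png")
cv2.imwrite("pics/c5.png",cv2.resize(a[140:265,370:480],None,fx=4.8,fy=4.8,interpolation=cv2.INTER_CUBIC))
E
```

```text
handle [[0.59259274 0.0867985  0.082     ]]
bottle cap [0.71  0.065 0.1  ] [ 107. -210.  100.]
beaker [0.682 0.125 0.07 ] [ 101. -143.   70.]
bucket [0.494 0.673 0.15 ] [108. 436. 150.]
tray TL [ 0.706 -0.159  0.02 ] [  27. -419.   20.]
TR [ 0.679 -0.324  0.02 ] [ -53. -565.   20.]
BR [ 0.548 -0.295  0.02 ] [-167. -494.   20.]
BL [ 0.593 -0.125  0.02 ] [ -68. -348.   20.]
```

View pics/c5.png

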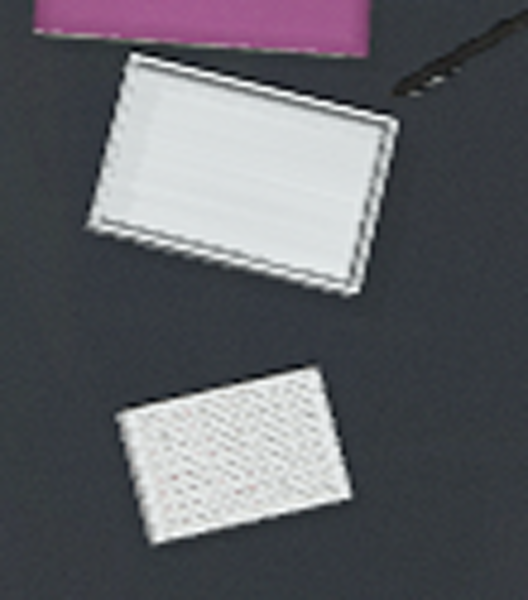

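Call:
move_arm([
  [0,0,0.05,0,0.035],
  [0.03,-0.05,0.1,-0.15,0.035],
  [0.07,-0.1,0.12,-0.3,0.035],
  [0.12,-0.15,0.12,-0.45,0.035],
  [0.17,-0.2,0.12,-0.6,0.035],
], force=60)

```text
time_s: 0.72
tcp_pos: [0.3633, 0.4081, 0.3501]
tcp_rot: [3.14, 0.001, -0.957]
ft_force: [0.9, 0.4, 0.2]
gripper_width: 0.409
```

Call:
move_arm([
  [0.045,-0.04,0,-0.1,0.035],
  [0.09,-0.08,0,-0.2,0.035],
  [0.13,-0.125,0,-0.27,0.035],
  [0.17,-0.17,0,-0.27,0.035],
  [0.2,-0.22,0,-0.27,0.035],
])

```text
time_s: 1.35
tcp_pos: [0.5644, 0.1865, 0.3491]
tcp_rot: [3.139, 0.0, -1.227]
ft_force: [-0.4, 0.2, -1.2]
gripper_width: 0.406
```

Call:
move_arm([
  [0.015,-0.04,-0.02,0,0.035],
  [0.029,-0.08,-0.05,0,0.035],
  [0.029,-0.101,-0.1,0,0.035],
  [0.029,-0.101,-0.15,0,0.035],
  [0.029,-0.101,-0.15,0,0.035],
])

```text
time_s: 1.98
tcp_pos: [0.5906, 0.0842, 0.1947]
tcp_rot: [3.128, 0.001, -1.228]
ft_force: [0.4, -0.6, 0.6]
gripper_width: 0.407
```

```bash
python3 - <<'E'
from tri import *
s_=bot.get_state();print(s_["tcp_pos"],s_["tcp_rot"],s_["joints"].round(2))
a=bot.grab_frame("top")[:,:,::-1];b=bot.grab_frame("scene")[:,:,::-1]
cv2.imwrite("pics/top1.png",a);cv2.imwrite("pics/scene1.png",b)
print(proj([s_["tcp_pos"]],"top"),proj([s_["tcp_pos"]],"scene"))
A=cv2.resize(a[150:230,270:370],None,fx=5,fy=5,interpolation=cv2.INTER_CUBIC)
B=cv2.resize(b[125:255,260:390],None,fx=5.5,fy=5.5,interpolation=cv2.INTER_CUBIC)
cv2.imwrite("pics/d1.png",A);cv2.imwrite("pics/d2.png",B[:600])
E
```

```text
[0.59057878 0.08424545 0.19469893] [ 3.12819104e+00  7.51645971e-04 -1.22837567e+00] [ 0.41  0.37 -0.11 -0.   -1.1  -0.07]
[[317.13038273 180.3680108 ]] [[323.055581   168.32461479]]
```

View pics/d1.png

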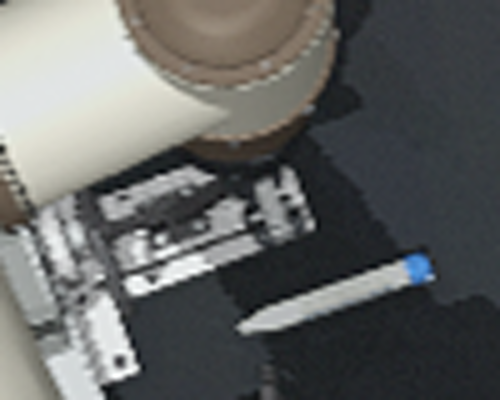

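View pics/d2.png

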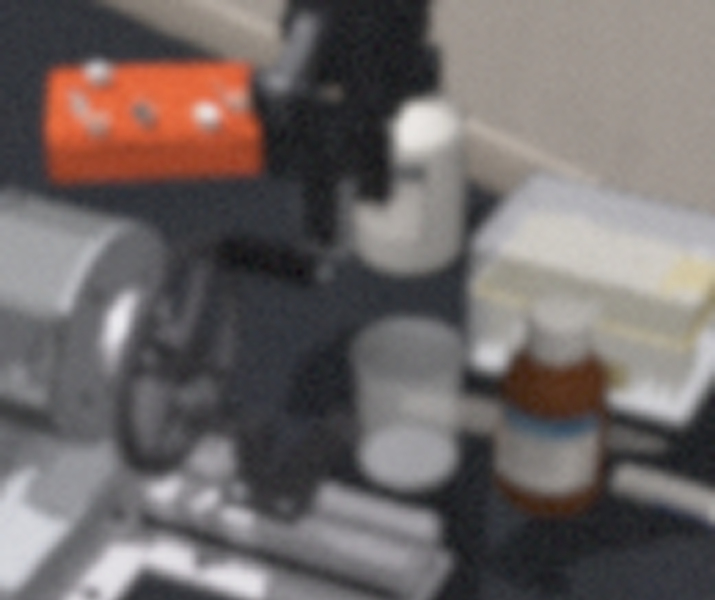

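```bash
python3 - <<'E'
from tri import *
c3=lambda u,v:(280+u/13-.46,170+v/13-.46)
c4=lambda u,v:(270+u/7-.43,160+v/7-.43+2.8)
for nm,a,b,z in [("handletop",c3(483,200),c4(362,285),.094),("sleeveend",c3(295,55),c4(343,100),.141),("slotend",c3(630,200),c4(480,432),.038),("railnear",c3(665,287),c4(465,470),.038)]:
    print(nm,inv(tri(a,b)).round(1),"top@z",inv(ray(a,"top",z)).round(1),"scene@z",inv(ray(b,"scene",z)).round(1))
for n,c in C.items():
    R=cv2.Rodrigues(c["rvec"])[0];print(n,-R.T@c["tvec"])
E
```

```text
handletop [   5.  -147.7   91.5] top@z [   6.2 -150.2   94. ] scene@z [  -0.4 -146.    94. ]
sleeveend [  41.8 -121.3  138.2] top@z [  41.9 -122.2  141. ] scene@z [  37.2 -122.   141. ]
slotend [   4.4 -186.1   36.8] top@z [   3.1 -184.    38. ] scene@z [   4.9 -188.9   38. ]
railnear [ -16.3 -187.4   35.8] top@z [ -18.4 -184.1   38. ] scene@z [ -15.8 -192.    38. ]
scene [ 0.00936255 -0.48099312  0.72732673]
top [0.37117438 0.07553801 1.42273462]
```

Call:
move_arm([
  [0.0025,0.003,-0.02,0,0.035],
  [0.0025,0.003,-0.05,0,0.035],
  [0.0025,0.003,-0.075,0,0.035],
  [0.0025,0.003,-0.09,0,0.035],
  [0.0025,0.003,-0.09,0,0.035],
])

```text
time_s: 2.7
tcp_pos: [0.5973, 0.0891, 0.1111]
tcp_rot: [3.141, -0.001, -1.226]
ft_force: [-0.6, -0.1, -0.6]
gripper_width: 0.409
```

```bash
cat > look.py <<'E'
from tri import *
import sys
k=sys.argv[1];x0,y0,x1,y1=map(int,sys.argv[2:6]);n=sys.argv[6] if len(sys.argv)>6 else "scene"
s_=bot.get_state();p=np.array(s_["tcp_pos"]);print(p.round(4),np.array(s_["tcp_rot"]).round(3),"frame",inv(p).round(1),np.array(s_["ft_force"]).round(1),s_["time_s"],s_["gripper_width"])
b=bot.grab_frame(n)[:,:,::-1];cv2.imwrite(f"pics/{k}_full.png",b)
z=min(780/(x1-x0),590/(y1-y0))
cv2.imwrite(f"pics/{k}.png",cv2.resize(b[y0:y1,x0:x1],None,fx=z,fy=z,interpolation=cv2.INTER_CUBIC));print("scale",z)
E
python3 look.py e1 280 150 370 240
```

```text
[0.5973 0.0891 0.1111] [ 3.141e+00 -1.000e-03 -1.226e+00] frame [   8.8 -148.4  111.1] [-0.6 -0.1 -0.6] 2.7 0.40856937207130734
scale 6.555555555555555
```

View pics/e1.png

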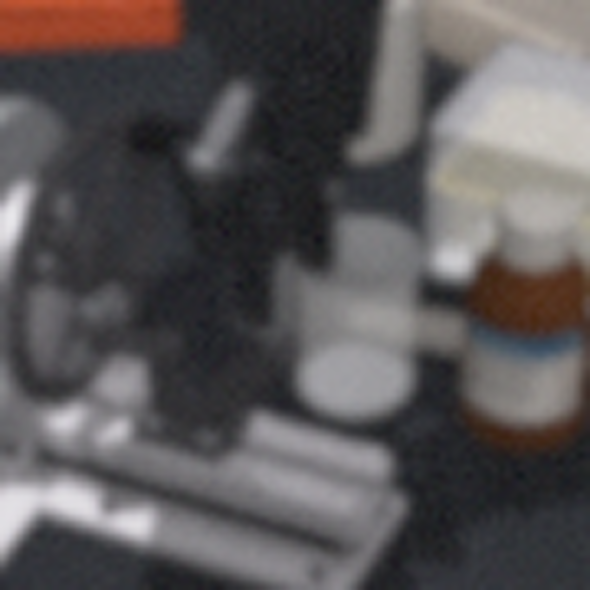

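Call:
move_arm([
  [-0.0043,-0.0022,0,0,0.035],
  [-0.0043,-0.0022,-0.01,0,0.035],
  [-0.0043,-0.0022,-0.02,0,0.035],
  [-0.0043,-0.0022,-0.029,0,0.035],
  [-0.0043,-0.0022,-0.029,0,0.035],
])

```text
time_s: 3.38
tcp_pos: [0.5928, 0.0867, 0.0815]
tcp_rot: [3.14, -0.001, -1.226]
ft_force: [-0.4, -0.0, 0.2]
gripper_width: 0.412
```

```bash
python3 look.py e2 280 150 370 240
```

```text
[0.5928 0.0867 0.0815] [ 3.140e+00 -1.000e-03 -1.226e+00] frame [   3.7 -149.1   81.5] [-0.4 -0.   0.2] 3.375 0.41246074309387326
scale 6.555555555555555
```

View pics/e2.png

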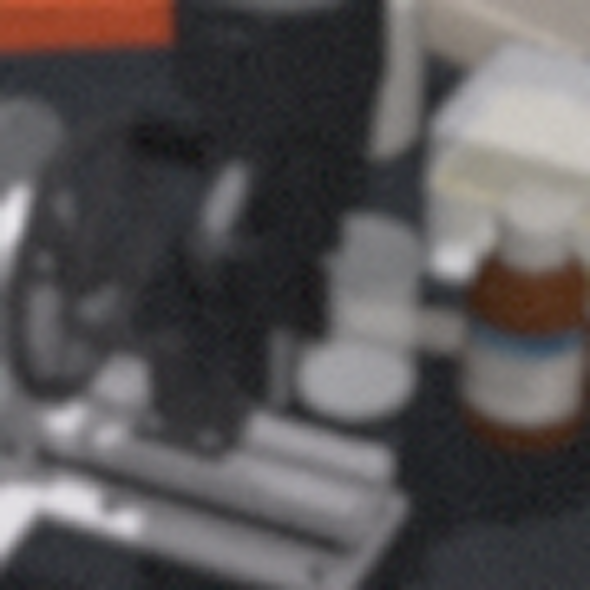

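No contact so far. Close.

Call:
move_arm([
  [0,0,0,0,0.005],
  [0,0,0,0,0.005],
  [0,0,0,0,0.005],
  [0,0,0,0,0.005],
], force=60)

```text
time_s: 3.92
tcp_pos: [0.5938, 0.087, 0.0825]
tcp_rot: [-3.141, -0.001, -1.225]
ft_force: [0.6, 0.9, 1.0]
gripper_width: 0.119
```

Call:
move_arm([
  [0,0,0,0,0.005],
  [0.002,-0.0056,0,0,0.005],
  [0.004,-0.0113,0,0,0.005],
  [0.0067,-0.0188,0,0,0.005],
  [0.0067,-0.0188,0,0,0.005],
])

```text
time_s: 4.55
tcp_pos: [0.6007, 0.0672, 0.0826]
tcp_rot: [-3.141, -0.002, -1.226]
ft_force: [0.6, -2.3, 0.6]
gripper_width: 0.122
```

```bash
python3 look.py e3 280 150 370 240
```

```text
[0.6007 0.0672 0.0826] [-3.141e+00 -2.000e-03 -1.226e+00] frame [   4.6 -170.2   82.6] [ 0.6 -2.3  0.6] 4.55 0.12175446518638518
scale 6.555555555555555
```

View pics/e3.png

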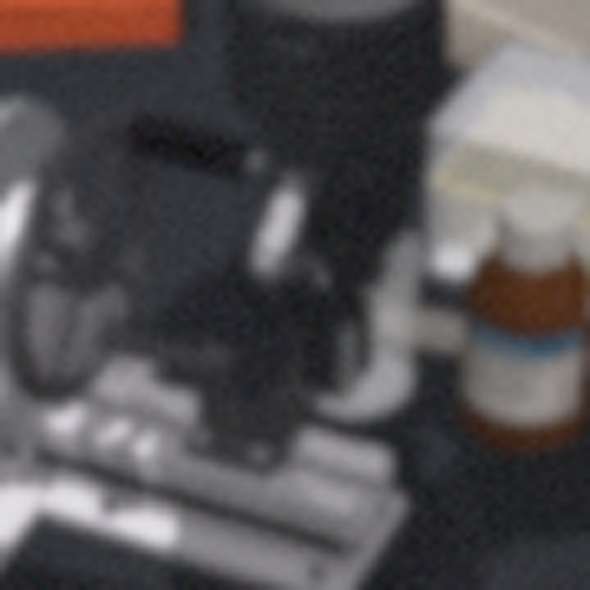

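Call:
move_arm([
  [0.0027,-0.0075,0,0,0.005],
  [0.0054,-0.015,0,0,0.005],
  [0.0081,-0.0225,0,0,0.005],
  [0.0101,-0.0282,0,0,0.005],
  [0.0101,-0.0282,0,0,0.005],
])

```text
time_s: 5.22
tcp_pos: [0.6111, 0.0382, 0.0827]
tcp_rot: [-3.141, -0.003, -1.226]
ft_force: [0.0, -0.9, -0.0]
gripper_width: 0.117
```

```bash
python3 look.py e4 280 150 370 240
```

```text
[0.6111 0.0382 0.0827] [-3.141e+00 -3.000e-03 -1.226e+00] frame [   4.5 -201.    82.7] [ 0.  -0.9 -0. ] 5.225 0.1174890691879309
scale 6.555555555555555
```

View pics/e4.png

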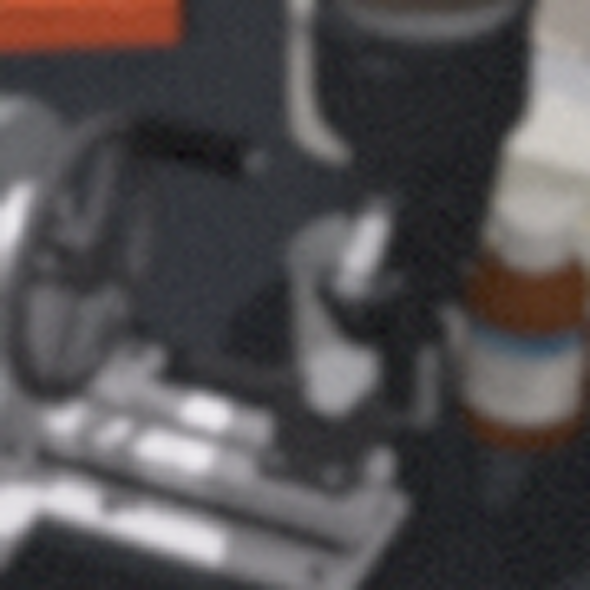

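Call:
move_arm([
  [0,0,0,0,0.032],
  [0,0,0,0,0.032],
  [0,0,0,0,0.032],
  [-0.001,0.003,-0.009,0,0.032],
  [-0.0019,0.0052,-0.018,0,0.032],
])

```text
time_s: 5.9
tcp_pos: [0.6088, 0.0439, 0.0639]
tcp_rot: [-3.142, -0.003, -1.226]
ft_force: [-0.0, -0.9, -0.4]
gripper_width: 0.371
```

Call:
move_arm([
  [0,0,0,0,0.032],
  [0,0,0,0,0.005],
  [0,0,0,0,0.005],
  [0,0,0,0,0.005],
  [0,0,0,0,0.005],
], force=90)

```text
time_s: 6.52
tcp_pos: [0.609, 0.0439, 0.064]
tcp_rot: [-3.141, -0.002, -1.226]
ft_force: [0.6, 0.1, -1.1]
gripper_width: 0.122
```

```bash
python3 look.py e5 280 150 370 240
```

```text
[0.609  0.0439 0.064 ] [-3.141e+00 -2.000e-03 -1.226e+00] frame [   4.5 -194.9   64. ] [ 0.6  0.1 -1.1] 6.525 0.12206016596541816
scale 6.555555555555555
```

View pics/e5.png

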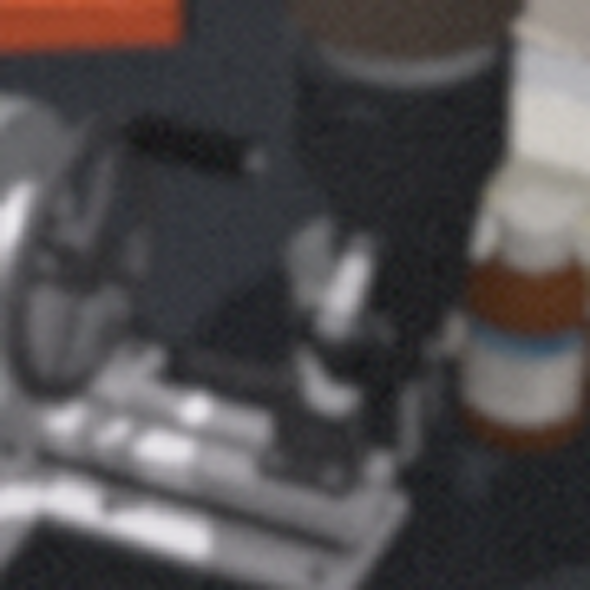

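Call:
move_arm([
  [0.0034,-0.0094,0.0005,0,0.005],
  [0.0068,-0.0188,0.001,0,0.005],
  [0.0101,-0.0282,0.001,0,0.005],
  [0.0135,-0.0377,0.001,0,0.005],
  [0.0169,-0.0471,0.001,0,0.005],
])

```text
time_s: 7.2
tcp_pos: [0.626, -0.0041, 0.0649]
tcp_rot: [-3.141, -0.002, -1.227]
ft_force: [-0.6, -0.3, -2.5]
gripper_width: 0.126
```

```bash
python3 look.py e6 290 150 380 240
```

```text
[ 0.626  -0.0041  0.0649] [-3.141e+00 -2.000e-03 -1.227e+00] frame [   4.4 -245.8   64.9] [-0.6 -0.3 -2.5] 7.2 0.12632503437664275
scale 6.555555555555555
```

View pics/e6.png

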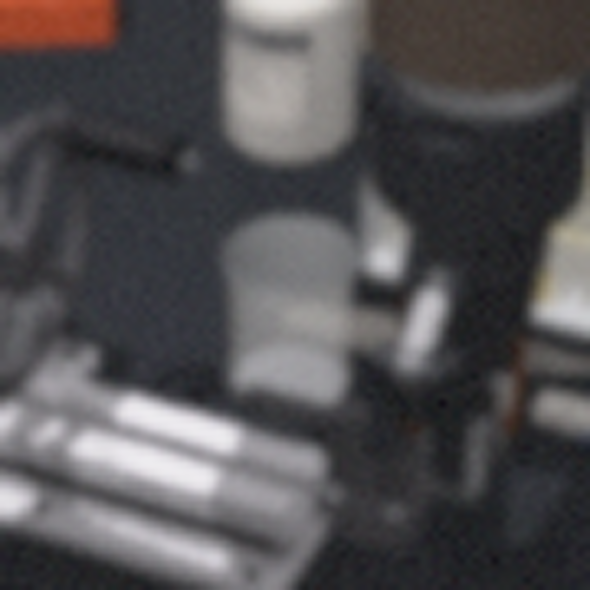

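Call:
move_arm([
  [0.0027,-0.0075,0.003,0,0.005],
  [0.0027,-0.0075,0.02,0,0.005],
  [0.003,-0.008,0.05,0,0.005],
  [0.003,-0.01,0.08,0,0.005],
  [0.003,-0.02,0.1,0,0.005],
])

```text
time_s: 7.88
tcp_pos: [0.6303, -0.0243, 0.1684]
tcp_rot: [-3.137, -0.004, -1.226]
ft_force: [0.1, 0.0, -2.8]
gripper_width: 0.122
```

```bash
python3 look.py e7 290 130 410 240
```

```text
[ 0.6303 -0.0243  0.1684] [-3.137 -0.004 -1.226] frame [   1.5 -266.3  168.4] [ 0.1  0.  -2.8] 7.875 0.12193939442883996
scale 5.363636363636363
```

View pics/e7.png

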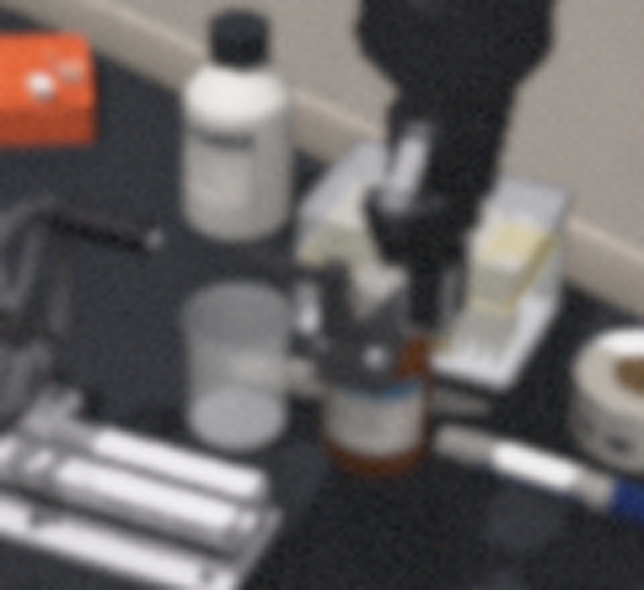

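Call:
move_arm([
  [0.002,-0.045,0,0,0.005],
  [0.005,-0.095,0,0,0.005],
  [0.008,-0.145,0,0,0.005],
  [0.01,-0.195,0,0,0.005],
  [0.012,-0.233,-0.01,0,0.005],
])

```text
time_s: 8.55
tcp_pos: [0.644, -0.2605, 0.1626]
tcp_rot: [-3.13, -0.007, -1.227]
ft_force: [1.0, -0.5, -2.5]
gripper_width: 0.125
```

Call:
move_arm([
  [0,0,-0.02,0,0.005],
  [0,0,-0.05,0,0.005],
  [0,0,-0.075,0,0.005],
  [0,0,-0.085,0,0.005],
  [0,0,-0.085,0,0.005],
])

```text
time_s: 9.18
tcp_pos: [0.644, -0.2603, 0.0775]
tcp_rot: [-3.131, -0.007, -1.227]
ft_force: [0.3, -0.8, -1.9]
gripper_width: 0.125
```

```bash
python3 look.py e8 370 180 520 330; python3 look.py e8t 370 140 480 230 top
```

```text
[ 0.644  -0.2603  0.0775] [-3.131 -0.007 -1.227] frame [ -65.  -493.1   77.5] [ 0.3 -0.8 -1.9] 9.175 0.12495501967766345
scale 3.933333333333333
[ 0.6447 -0.2605  0.0785] [-3.13  -0.008 -1.226] frame [ -64.5 -493.5   78.5] [-0.6 -0.  -1.4] 9.225 0.12599695732390623
scale 6.555555555555555
```

View pics/e8.png

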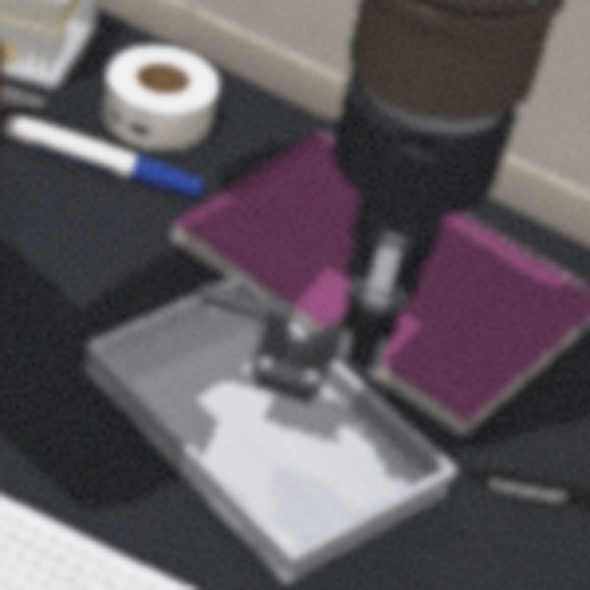

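View pics/e8t.png

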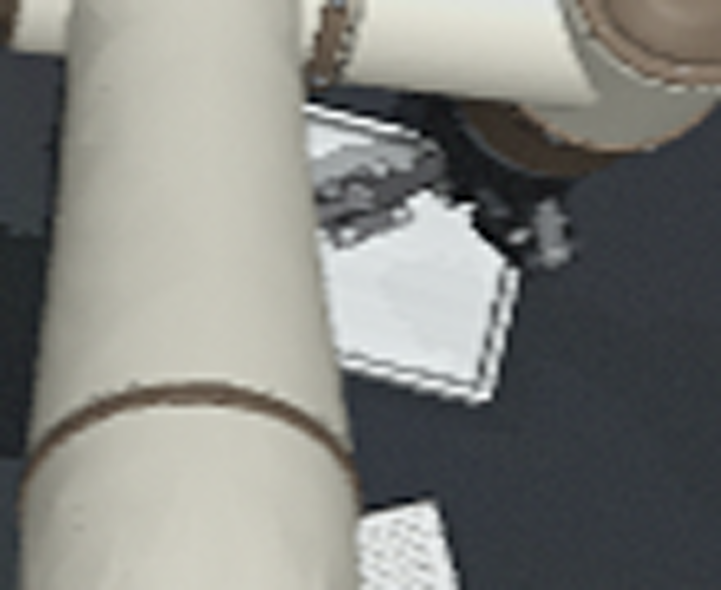

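Call:
move_arm([
  [-0.003,0.003,-0.01,0,0.005],
  [-0.003,0.003,-0.02,0,0.005],
  [-0.003,0.003,-0.028,0,0.005],
  [-0.003,0.003,-0.031,0,0.005],
  [-0.003,0.003,-0.031,0,0.005],
])

```text
time_s: 9.9
tcp_pos: [0.6419, -0.2577, 0.0476]
tcp_rot: [-3.129, -0.009, -1.226]
ft_force: [0.3, -0.1, -1.9]
gripper_width: 0.125
```

Call:
move_arm([
  [0,0,-0.0015,0,0.005],
  [0,0,-0.003,0,0.005],
  [0,0,-0.003,0,0.005],
])

```text
time_s: 10.28
tcp_pos: [0.6419, -0.2576, 0.0446]
tcp_rot: [-3.129, -0.009, -1.226]
ft_force: [-0.6, 0.7, -1.5]
gripper_width: 0.126
```

Call:
move_arm([
  [0,0,-0.001,0,0.005],
  [0,0,-0.002,0,0.005],
  [0,0,-0.002,0,0.005],
])

```text
time_s: 10.65
tcp_pos: [0.642, -0.2577, 0.0429]
tcp_rot: [-3.129, -0.009, -1.226]
ft_force: [-0.4, -0.4, -0.8]
gripper_width: 0.123
```

```bash
python3 look.py e9 400 230 480 300
```

```text
[ 0.642  -0.2577  0.0429] [-3.129 -0.009 -1.226] frame [ -66.1 -490.    42.9] [-0.4 -0.4 -0.8] 10.65 0.12342639280387739
scale 8.428571428571429
```

View pics/e9.png

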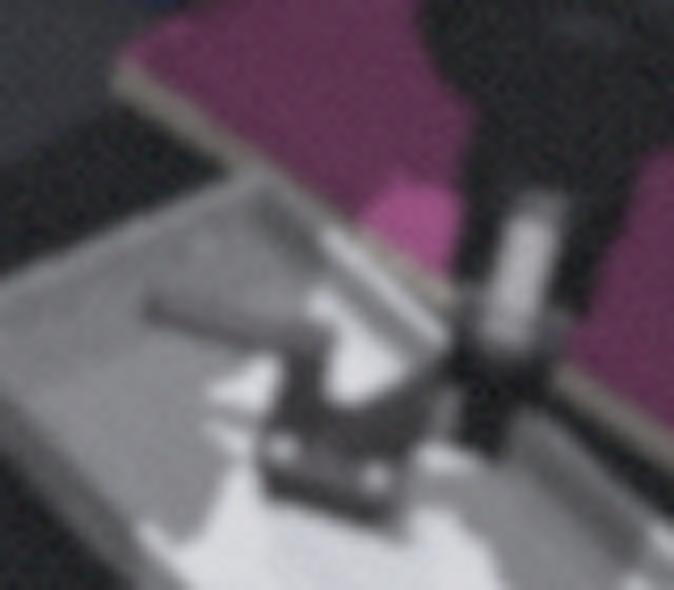

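Call:
move_arm([
  [0,0,-0.001,0,0.005],
  [0,0,-0.0015,0,0.005],
])

```text
time_s: 10.95
tcp_pos: [0.6422, -0.258, 0.0426]
tcp_rot: [-3.129, -0.01, -1.226]
ft_force: [-2.1, 0.6, 6.4]
gripper_width: 0.122
```

Contact with the floor (z force +6 N). Release gently and back up.

Call:
move_arm([
  [0,0,0.0005,0,0.02],
  [0,0,0.0005,0,0.035],
  [0,0,0.0005,0,0.035],
])

```text
time_s: 11.32
tcp_pos: [0.6422, -0.2579, 0.0429]
tcp_rot: [-3.129, -0.01, -1.226]
ft_force: [-0.5, -0.1, 0.6]
gripper_width: 0.411
```

Call:
move_arm([
  [0,0,0.015,0,0.035],
  [0.001,-0.003,0.04,0,0.035],
  [0.001,-0.003,0.08,0,0.035],
  [0.001,-0.003,0.13,0,0.035],
  [0,0,0.18,0,0.035],
])

```text
time_s: 11.95
tcp_pos: [0.6422, -0.2581, 0.2256]
tcp_rot: [-3.128, -0.011, -1.226]
ft_force: [0.2, 0.3, -0.8]
gripper_width: 0.412
```

Call:
move_arm([
  [0,0.05,0,0,0.04],
  [0,0.1,0,0,0.04],
  [0,0.15,0,0,0.04],
  [0,0.2,0,0,0.04],
  [0,0.22,0,0,0.04],
])

```text
time_s: 12.58
tcp_pos: [0.6422, -0.0357, 0.227]
tcp_rot: [-3.126, -0.011, -1.223]
ft_force: [1.0, -1.5, 0.8]
gripper_width: 0.469
```

```bash
python3 look.py e10 370 180 520 330;  python3 look.py e11 220 100 360 205 top
```

```text
[ 0.6422 -0.0357  0.227 ] [-3.126 -0.011 -1.223] frame [   9. -281.  227.] [ 1.  -1.5  0.8] 12.575 0.468963513773903
scale 3.933333333333333
[ 0.6424 -0.0346  0.2267] [-3.126 -0.011 -1.223] frame [   9.5 -280.   226.7] [-0.6  0.5 -0. ] 12.625 0.46630579578357284
scale 5.571428571428571
```

View pics/e10.png

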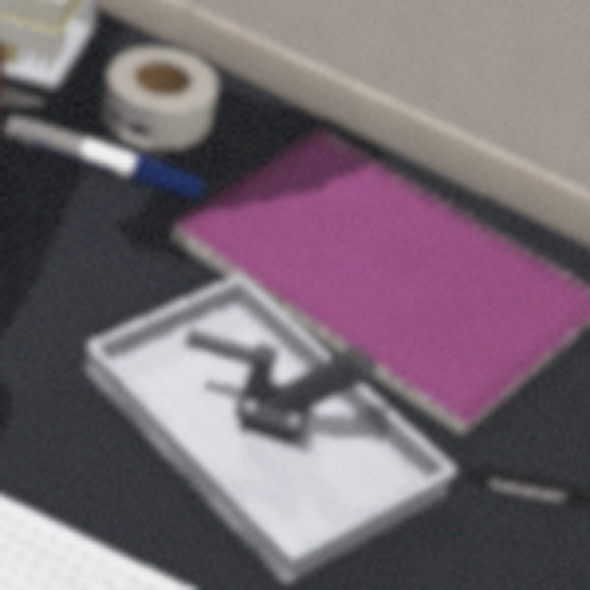

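View pics/e10_full.png

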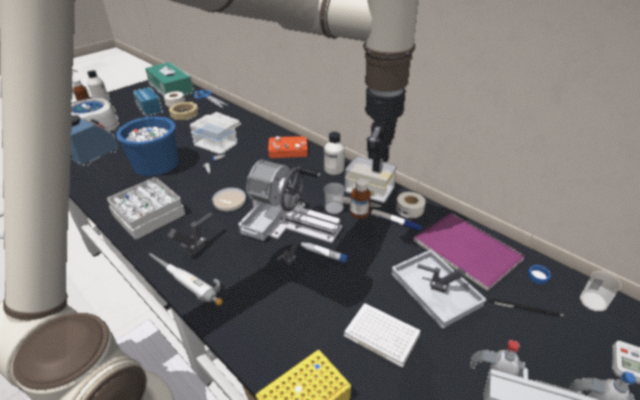

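Call:
move_arm([
  [-0.007,0.04,0,0,0.04],
  [-0.015,0.09,0,0,0.04],
  [-0.023,0.135,-0.01,0,0.04],
  [-0.03,0.179,-0.03,0,0.04],
  [-0.03,0.179,-0.05,0,0.04],
])

```text
time_s: 13.3
tcp_pos: [0.6126, 0.1443, 0.1767]
tcp_rot: [-3.125, -0.011, -1.221]
ft_force: [-0.1, -0.7, -0.2]
gripper_width: 0.472
```

```bash
python3 look.py g1 260 130 350 210
```

```text
[0.6126 0.1443 0.1767] [-3.125 -0.011 -1.221] frame [  41.7 -101.6  176.7] [-0.1 -0.7 -0.2] 13.3 0.4716722350002561
scale 7.375
```

View pics/g1.png

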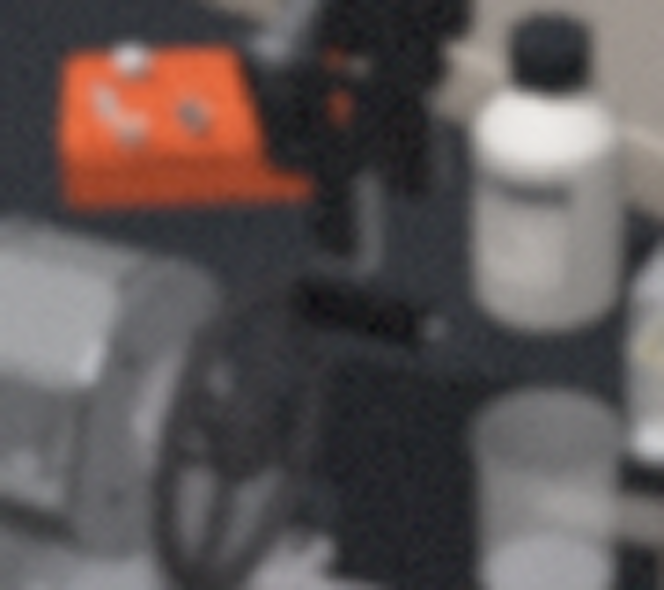

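Call:
move_arm([
  [0,0,-0.015,0,0.04],
  [0,0,-0.03,0,0.04],
  [0,0,-0.045,0,0.04],
  [0,0,-0.053,0,0.04],
  [0,0,-0.053,0,0.04],
])

```text
time_s: 13.98
tcp_pos: [0.6106, 0.1423, 0.1195]
tcp_rot: [-3.133, -0.011, -1.223]
ft_force: [0.7, -0.5, 0.8]
gripper_width: 0.469
```

```bash
python3 look.py g2 260 130 350 210
```

```text
[0.6106 0.1423 0.1195] [-3.133 -0.011 -1.223] frame [  39.2 -102.8  119.5] [ 0.7 -0.5  0.8] 13.975 0.4689777108857807
scale 7.375
```

View pics/g2.png

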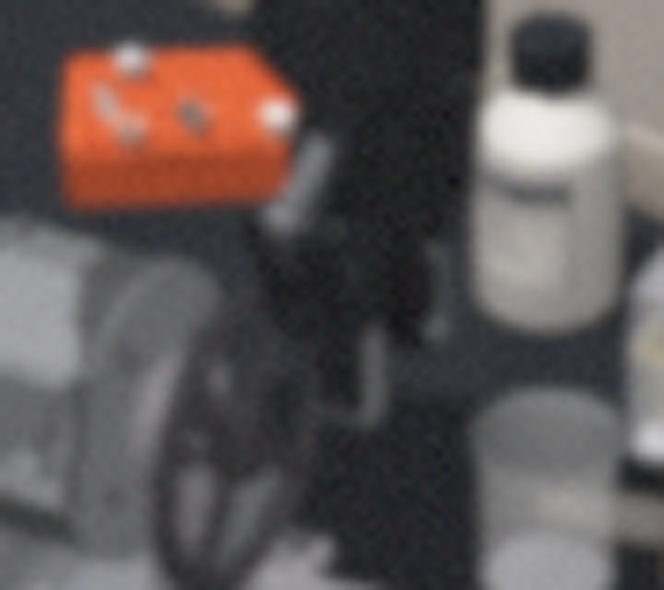

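Call:
move_arm([
  [0.002,0.001,0.002,0,0.01],
  [0.002,0.001,0.002,0,0.01],
  [0.002,0.001,0.002,0,0.01],
  [0.002,0.001,0.002,0,0.01],
  [0.002,0.001,0.002,0,0.01],
], force=40)

```text
time_s: 14.65
tcp_pos: [0.6136, 0.1438, 0.1229]
tcp_rot: [-3.13, -0.011, -1.223]
ft_force: [0.6, 0.6, 3.8]
gripper_width: 0.173
```

```bash
python3 look.py g3 260 130 350 210
```

```text
[0.6136 0.1438 0.1229] [-3.13  -0.011 -1.223] frame [  42.5 -102.4  122.9] [0.6 0.6 3.8] 14.65 0.17316559178385346
scale 7.375
```

View pics/g3.png

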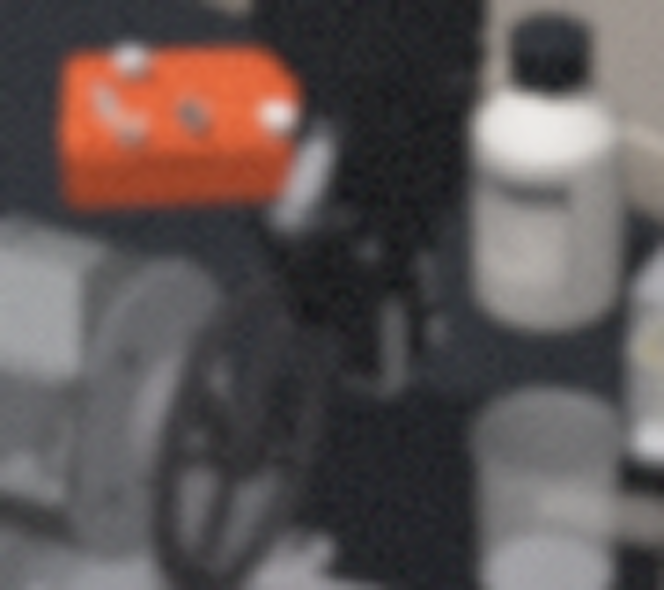

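```bash
cat > arc.py <<'E'
from tri import *
import sys
ph0=-.877 if len(sys.argv)<2 else None
p=np.array(bot.get_state()["tcp_pos"])
step=float(sys.argv[1]); n=int(sys.argv[2]); cx=float(sys.argv[3]); cz=float(sys.argv[4])
F=inv(p); ph=np.arctan2(-(F[0]-cx),F[2]-cz)
print("phi",ph.round(3),"q",(ph+.785).round(3),"r",np.hypot(F[0]-cx,F[2]-cz).round(1),F.round(1))
for i in range(1,n+1):
    a=min(ph+step*i,1.175)
    dx=cx-52*np.sin(a)-F[0];dz=cz+52*np.cos(a)-F[2];dy=-102-F[1]
    c,s_=np.cos(f[2]),np.sin(f[2])
    print([round((c*dx-s_*dy)/1000,4),round((s_*dx+c*dy)/1000,4),round(dz/1000,4)],round(a,3))
E
python3 arc.py .08 5 2.5 89.7
```

```text
phi -0.879 q -0.094 r 51.9 [  42.5 -102.5  122.8]
[np.float64(-0.0027), np.float64(-0.0005), np.float64(0.0031)] -0.799
[np.float64(-0.0056), np.float64(-0.0015), np.float64(0.006)] -0.719
[np.float64(-0.0086), np.float64(-0.0026), np.float64(0.0086)] -0.639
[np.float64(-0.0119), np.float64(-0.0038), np.float64(0.0109)] -0.559
[np.float64(-0.0153), np.float64(-0.005), np.float64(0.013)] -0.479
```

Call:
move_arm([
  [-0.0027,-0.0005,0.0031,0,0.01],
  [-0.0056,-0.0015,0.006,0,0.01],
  [-0.0086,-0.0026,0.0086,0,0.01],
  [-0.0119,-0.0038,0.0109,0,0.01],
  [-0.0153,-0.005,0.013,0,0.01],
])

```text
time_s: 15.32
tcp_pos: [0.5969, 0.1381, 0.1348]
tcp_rot: [-3.133, -0.011, -1.223]
ft_force: [1.4, -3.9, -7.2]
gripper_width: 0.17
```

```bash
python3 arc.py .09 5 2.5 89.7;python3 look.py g4 230 130 350 230
```

```text
phi -0.46 q 0.325 r 50.3 [  24.8 -102.1  134.8]
[np.float64(-0.0034), np.float64(-0.001), np.float64(0.0034)] -0.37
[np.float64(-0.0075), np.float64(-0.0025), np.float64(0.0049)] -0.28
[np.float64(-0.0118), np.float64(-0.0041), np.float64(0.006)] -0.19
[np.float64(-0.0162), np.float64(-0.0056), np.float64(0.0067)] -0.1
[np.float64(-0.0206), np.float64(-0.0072), np.float64(0.0069)] -0.01
[0.5969 0.1381 0.1348] [-3.133 -0.011 -1.223] frame [  24.8 -102.1  134.8] [ 1.4 -3.9 -7.2] 15.325 0.1697741691528965
scale 5.9
```

View pics/g4.png

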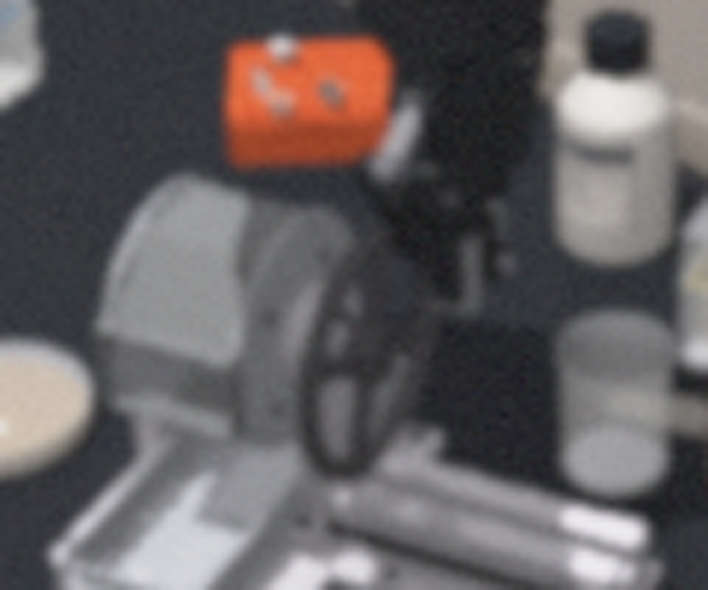

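Call:
move_arm([
  [-0.0034,-0.001,0.0025,0,0.01],
  [-0.0075,-0.0025,0.004,0,0.01],
  [-0.0118,-0.0041,0.005,0,0.01],
  [-0.0162,-0.0056,0.0058,0,0.01],
  [-0.0206,-0.0072,0.006,0,0.01],
])

```text
time_s: 16.0
tcp_pos: [0.5747, 0.1306, 0.1389]
tcp_rot: [-3.136, -0.01, -1.224]
ft_force: [5.3, -1.2, -21.9]
gripper_width: 0.173
```

```bash
python3 arc.py .09 5 2.5 89.0
```

```text
phi 0.022 q 0.807 r 49.9 [   1.4 -101.7  138.9]
[np.float64(-0.0043), np.float64(-0.0018), np.float64(0.0018)] 0.112
[np.float64(-0.0087), np.float64(-0.0034), np.float64(0.0011)] 0.202
[np.float64(-0.013), np.float64(-0.0049), np.float64(-0.0001)] 0.292
[np.float64(-0.0171), np.float64(-0.0064), np.float64(-0.0016)] 0.382
[np.float64(-0.0211), np.float64(-0.0078), np.float64(-0.0036)] 0.472
```

```bash
python3 arc.py .09 5 2.5 86.5
```

```text
phi 0.021 q 0.806 r 52.4 [   1.4 -101.7  138.9]
[np.float64(-0.0043), np.float64(-0.0018), np.float64(-0.0007)] 0.111
[np.float64(-0.0086), np.float64(-0.0034), np.float64(-0.0014)] 0.201
[np.float64(-0.0129), np.float64(-0.0049), np.float64(-0.0026)] 0.291
[np.float64(-0.0171), np.float64(-0.0064), np.float64(-0.0041)] 0.381
[np.float64(-0.0211), np.float64(-0.0078), np.float64(-0.006)] 0.471
```

Call:
move_arm([
  [-0.0043,-0.0015,-0.0007,0,0.01],
  [-0.0086,-0.003,-0.0014,0,0.01],
  [-0.0129,-0.0046,-0.0026,0,0.01],
  [-0.0171,-0.0061,-0.0041,0,0.01],
  [-0.0211,-0.0075,-0.006,0,0.01],
])

```text
time_s: 16.62
tcp_pos: [0.5575, 0.1247, 0.1338]
tcp_rot: [-3.126, -0.01, -1.224]
ft_force: [12.4, -1.0, -16.7]
gripper_width: 0.168
```

```bash
python3 arc.py .09 5 2.5 86.5
```

```text
phi 0.386 q 1.171 r 51.1 [ -16.8 -101.5  133.8]
[np.float64(-0.0041), np.float64(-0.002), np.float64(-0.0011)] 0.476
[np.float64(-0.008), np.float64(-0.0034), np.float64(-0.0035)] 0.566
[np.float64(-0.0116), np.float64(-0.0047), np.float64(-0.0062)] 0.656
[np.float64(-0.0149), np.float64(-0.0059), np.float64(-0.0092)] 0.746
[np.float64(-0.018), np.float64(-0.007), np.float64(-0.0125)] 0.836
```

```bash
python3 arc.py .09 5 3.5 84.8
```

```text
phi 0.392 q 1.177 r 53.1 [ -16.8 -101.5  133.8]
[np.float64(-0.0034), np.float64(-0.0018), np.float64(-0.003)] 0.482
[np.float64(-0.0072), np.float64(-0.0031), np.float64(-0.0053)] 0.572
[np.float64(-0.0108), np.float64(-0.0044), np.float64(-0.008)] 0.662
[np.float64(-0.0142), np.float64(-0.0056), np.float64(-0.0111)] 0.752
[np.float64(-0.0173), np.float64(-0.0067), np.float64(-0.0144)] 0.842
```

Call:
move_arm([
  [-0.0034,-0.0014,-0.003,0,0.01],
  [-0.0072,-0.0027,-0.0053,0,0.01],
  [-0.0108,-0.004,-0.008,0,0.01],
  [-0.0142,-0.0052,-0.0111,0,0.01],
  [-0.0173,-0.0063,-0.0144,0,0.01],
])

```text
time_s: 17.25
tcp_pos: [0.5452, 0.1205, 0.1241]
tcp_rot: [-3.112, -0.01, -1.221]
ft_force: [4.8, -2.6, -0.7]
gripper_width: 0.164
```

```bash
python3 arc.py .07 5 3.5 84.8; python3 look.py g5 230 130 350 230
```

```text
phi 0.702 q 1.487 r 51.5 [ -29.8 -101.3  124.1]
[np.float64(-0.0026), np.float64(-0.0016), np.float64(-0.0021)] 0.772
[np.float64(-0.005), np.float64(-0.0025), np.float64(-0.0047)] 0.842
[np.float64(-0.0072), np.float64(-0.0033), np.float64(-0.0075)] 0.912
[np.float64(-0.0092), np.float64(-0.004), np.float64(-0.0104)] 0.982
[np.float64(-0.011), np.float64(-0.0046), np.float64(-0.0135)] 1.052
[0.5452 0.1205 0.1241] [-3.112 -0.01  -1.221] frame [ -29.8 -101.3  124.1] [ 4.8 -2.6 -0.7] 17.25 0.16412703876331133
scale 5.9
```

View pics/g5.png

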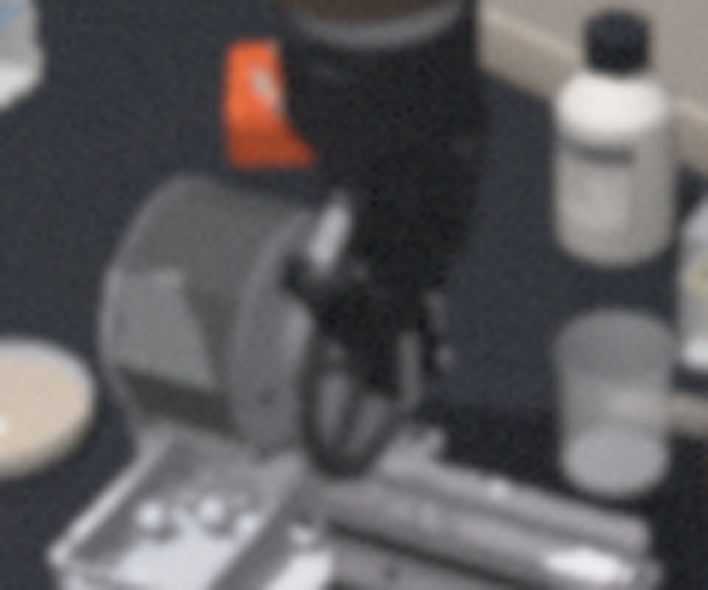

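Call:
move_arm([
  [-0.0026,-0.0011,-0.0021,0,0.01],
  [-0.005,-0.002,-0.0047,0,0.01],
  [-0.0072,-0.0028,-0.0075,0,0.01],
  [-0.0092,-0.0035,-0.0104,0,0.01],
  [-0.011,-0.0041,-0.0135,0,0.01],
])

```text
time_s: 17.92
tcp_pos: [0.5379, 0.118, 0.1145]
tcp_rot: [-3.101, -0.01, -1.22]
ft_force: [5.4, -0.9, 0.4]
gripper_width: 0.171
```

```bash
python3 arc.py .05 5 3.5 84.8; python3 look.py g6 230 130 350 230
```

```text
phi 0.943 q 1.728 r 50.6 [ -37.4 -101.2  114.5]
[np.float64(-0.0022), np.float64(-0.0016), np.float64(-0.0013)] 0.993
[np.float64(-0.0035), np.float64(-0.0021), np.float64(-0.0035)] 1.043
[np.float64(-0.0047), np.float64(-0.0025), np.float64(-0.0058)] 1.093
[np.float64(-0.0057), np.float64(-0.0029), np.float64(-0.0081)] 1.143
[np.float64(-0.0064), np.float64(-0.0031), np.float64(-0.0097)] 1.175
[0.5379 0.118  0.1145] [-3.101 -0.01  -1.22 ] frame [ -37.4 -101.2  114.5] [ 5.4 -0.9  0.4] 17.925 0.17099552743046073
scale 5.9
```

View pics/g6.png

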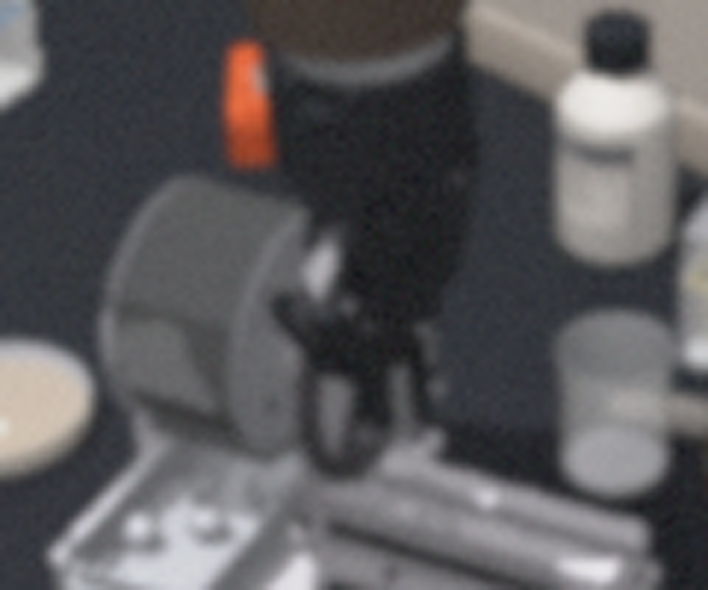

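Call:
move_arm([
  [-0.0022,-0.001,-0.0015,0,0.01],
  [-0.0038,-0.0016,-0.0037,0,0.01],
  [-0.0052,-0.0021,-0.006,0,0.01],
  [-0.0066,-0.0026,-0.0085,0,0.01],
  [-0.0078,-0.003,-0.011,0,0.01],
])

```text
time_s: 18.6
tcp_pos: [0.534, 0.1167, 0.1063]
tcp_rot: [-3.09, -0.01, -1.218]
ft_force: [7.1, -1.4, 0.3]
gripper_width: 0.171
```

Call:
move_arm([
  [0,0,0,0,0.01],
])

```text
time_s: 18.73
tcp_pos: [0.5349, 0.1169, 0.1079]
tcp_rot: [-3.087, -0.011, -1.218]
ft_force: [-0.3, -4.1, -3.4]
gripper_width: 0.173
```

```bash
python3 arc.py .05 5 3.5 84.8; python3 look.py g7 230 130 350 230
```

```text
phi 1.089 q 1.874 r 49.9 [ -40.7 -101.2  107.9]
[np.float64(-0.0026), np.float64(-0.0018), np.float64(-0.0013)] 1.139
[np.float64(-0.0033), np.float64(-0.0021), np.float64(-0.0031)] 1.175
[np.float64(-0.0033), np.float64(-0.0021), np.float64(-0.0031)] 1.175
[np.float64(-0.0033), np.float64(-0.0021), np.float64(-0.0031)] 1.175
[np.float64(-0.0033), np.float64(-0.0021), np.float64(-0.0031)] 1.175
[0.5349 0.1169 0.1079] [-3.087 -0.011 -1.218] frame [ -40.7 -101.2  107.9] [-0.3 -4.1 -3.4] 18.725 0.17344917534562793
scale 5.9
```

View pics/g7.png

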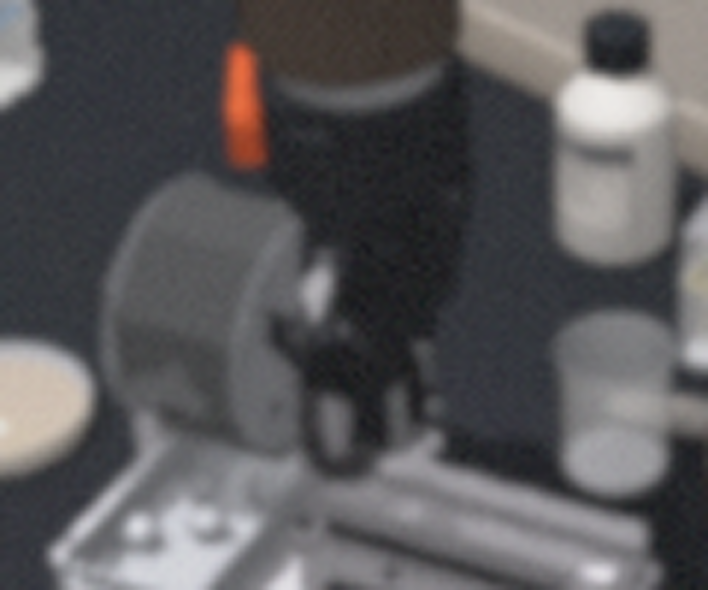

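```bash
cat > oct.py <<'E'
from tri import *
import sys
src=sys.argv[1];qs=[float(v) for v in sys.argv[3:]];n=sys.argv[2]
im=cv2.imread(src);o=(230,130,350,230) if n=="scene" else (230,170,310,250);z=min(780/(o[2]-o[0]),590/(o[3]-o[1]))
im=cv2.resize(im[o[1]:o[3],o[0]:o[2]],None,fx=z,fy=z,interpolation=cv2.INTER_CUBIC)
out=[]
for q in qs:
    g=im.copy();pa=1.169+q # port angle from up toward -x
    for k in range(8):
        a=pa+np.pi/8+k*np.pi/4;R=57.4
        x,zz=-R*np.sin(a)+2.5,106+R*np.cos(a)
        if zz<95 and n=="scene": continue
        if zz<115 and n=="top":continue
        u=proj(fr(f,[[x,32,zz],[x,-32,zz]]),n)+np.array([0,-2.8 if n=="scene" else 0])
        u=(u-o[:2]+.4)*z
        cv2.line(g,tuple(map(int,u[0])),tuple(map(int,u[1])),(0,255,0),1)
    out.append(g[100:480,50:360] if n=="scene" else g)
cv2.imwrite("pics/oct.png",cv2.resize(np.hstack(out),None,fx=min(1,790/(np.hstack(out).shape[1])),fy=min(1,790/(np.hstack(out).shape[1]))))
E
python3 oct.py pics/scene0.png scene -0.08; cp pics/oct.png pics/oct0.png; python3 oct.py pics/g7_full.png scene 1.8 1.9
```

```text
(no output)
```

View pics/oct0.png

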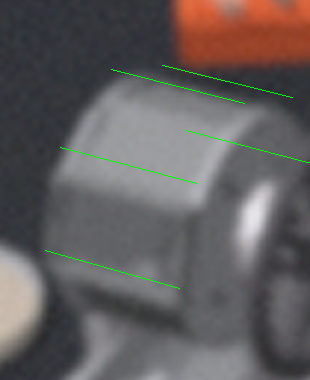

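View pics/oct.png

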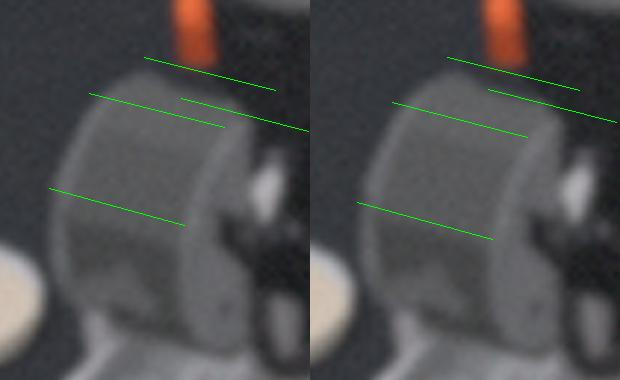

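```bash
python3 - <<'E'
import numpy as np
from scipy.optimize import least_squares
P=np.array([(42.5,122.8),(24.8,134.8),(1.4,138.9),(-16.8,133.8),(-29.8,124.1),(-37.4,114.5),(-40.7,107.9)])
for free in(0,1):
    g=lambda p:np.hypot(P[:,0]-p[0],P[:,1]-p[1])-(p[2] if free else 52)
    r=least_squares(g,[3,86,52]);c=r.x;print(c,r.fun.round(2));print((np.arctan2(-(P[:,0]-c[0]),P[:,1]-c[1])+.785).round(3))
E
```

```text
[ 6.08555049 86.52419684 52.        ] [-0.6  -0.22  0.58  0.52 -0.04 -0.29 -0.56]
[-0.002  0.415  0.874  1.236  1.547  1.784  1.927]
[ 5.55940006 88.9600397  49.97791196] [ 0.12 -0.26  0.13  0.13 -0.13  0.    0.01]
[-0.044  0.388  0.868  1.248  1.574  1.819  1.967]
```

Call:
move_arm([
  [0,0,0,0,0.036],
  [0,0,0,0,0.036],
  [0,0,0,0,0.036],
  [0,0,0.03,0,0.036],
  [0,0,0.07,0,0.036],
])

```text
time_s: 19.4
tcp_pos: [0.5341, 0.1168, 0.1779]
tcp_rot: [-3.09, -0.011, -1.217]
ft_force: [1.2, 0.4, 0.3]
gripper_width: 0.422
```

Call:
move_arm([
  [0,-0.03,0.04,0,0.036],
  [0,-0.08,0.05,0,0.036],
  [0,-0.13,0.05,0,0.036],
  [0,-0.18,0.05,0,0.036],
  [0,-0.23,0.05,0,0.036],
])

```text
time_s: 20.02
tcp_pos: [0.534, -0.1146, 0.2281]
tcp_rot: [-3.09, -0.011, -1.217]
ft_force: [-0.3, 0.2, -0.2]
gripper_width: 0.425
```

```bash
python3 look.py k1 230 130 350 230; python3 look.py k1t 230 140 370 250 top
```

```text
[ 0.534  -0.1146  0.2281] [-3.09  -0.011 -1.217] frame [-119.5 -318.8  228.1] [-0.3  0.2 -0.2] 20.025 0.42532686028501765
scale 5.9
[ 0.5335 -0.1188  0.2279] [-3.092 -0.012 -1.221] frame [-121.4 -322.7  227.9] [ 1.1 -2.3  0.5] 20.075 0.4214315482098093
scale 5.363636363636363
```

View pics/k1.png

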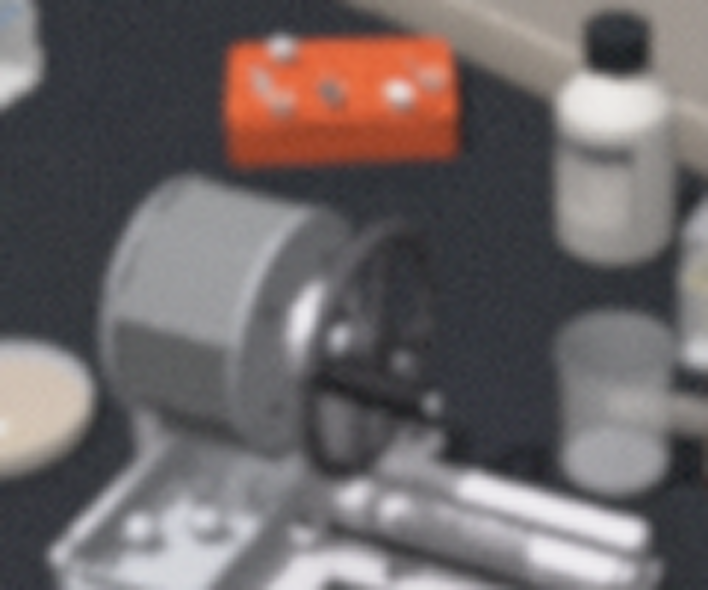

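View pics/k1t.png

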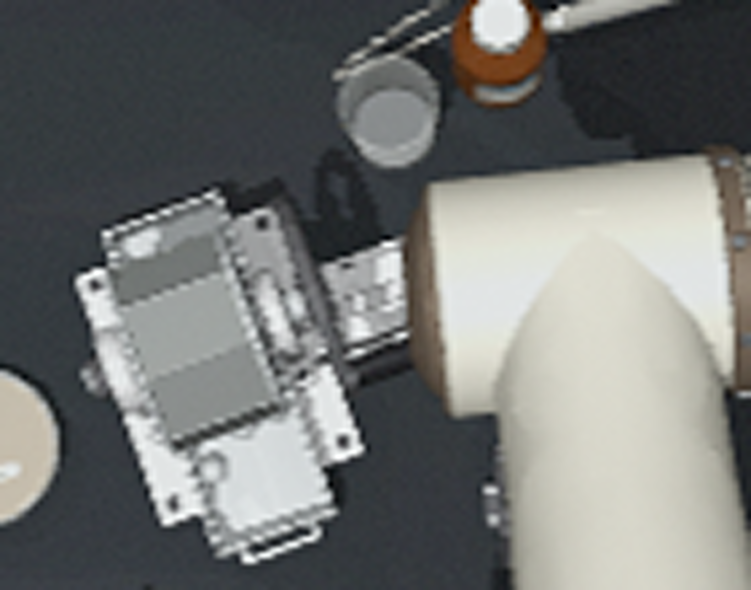

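```bash
python3 oct.py pics/k1t_full.png top 1.85 1.96; python3 - <<'E'
from tri import *
for sh in(2.5,4.5):
  for q in(-.1,0,1.8,1.88,1.96,2.04):
    c=cr(q);c[0]+=sh;print(sh,q,proj(fr(f,c),"scene").round(1)+[0,-2.8],proj(fr(f,c),"top").round(1))
E
```

```text
2.5 -0.1 [[319.2 173.3]] [[301.7 173.8]]
2.5 0 [[318.5 172.7]] [[302.1 174.7]]
2.5 1.8 [[303.9 194.2]] [[312.9 202.5]]
2.5 1.88 [[303.5 195.9]] [[313.2 203.3]]
2.5 1.96 [[303.3 197.6]] [[313.4 204.1]]
2.5 2.04 [[303.  199.3]] [[313.7 204.7]]
4.5 -0.1 [[319.5 172.9]] [[301.5 173.1]]
4.5 0 [[318.9 172.3]] [[301.9 174. ]]
4.5 1.8 [[304.3 193.7]] [[312.6 201.8]]
4.5 1.88 [[303.9 195.4]] [[312.9 202.6]]
4.5 1.96 [[303.6 197.1]] [[313.2 203.4]]
4.5 2.04 [[303.4 198.8]] [[313.4 204.1]]
```

View pics/oct.png

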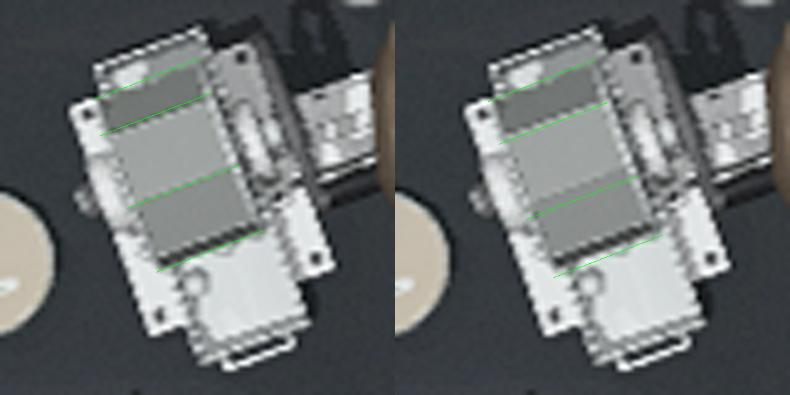

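```bash
python3 oct.py pics/top0.png top -.1 0.02; cp pics/oct.png pics/octb.png; python3 - <<'E'
import cv2
a=cv2.imread("pics/oct.png");
E
```

```text
(no output)
```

View pics/octb.png

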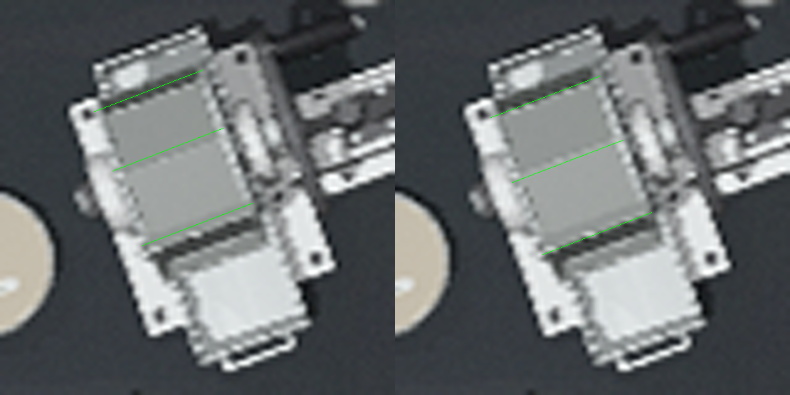

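```bash
cat > prof.py <<'E'
from tri import *
import sys
def prof(src):
    im=cv2.cvtColor(cv2.imread(src),cv2.COLOR_BGR2GRAY).astype(np.float32)
    xs=np.arange(-80,90,1.);ys=np.linspace(-20,20,21)
    X,Y=np.meshgrid(xs,ys,indexing="ij")
    u=proj(fr(f,np.c_[X.ravel(),Y.ravel(),0*X.ravel()+150]),"top").astype(np.float32)
    v=cv2.remap(im,u[:,0].reshape(X.shape),u[:,1].reshape(X.shape),cv2.INTER_CUBIC).mean(1)
    return xs,v
def pred(q,cx):
    out=[]
    o=-cv2.Rodrigues(C["top"]["rvec"])[0].T@C["top"]["tvec"]
    oc=inv(o)
    for k in range(8):
        a=1.169+q+np.pi/8+k*np.pi/4
        P=np.array([-57.4*np.sin(a)+cx,0,106+57.4*np.cos(a)])
        if P[2]<110: continue
        t_=(150-oc[2])/(P[2]-oc[2]);out.append(round(float(oc[0]+(P[0]-oc[0])*t_),1))
    return sorted(out)
if __name__=="__main__":
    for s_ in("pics/top0.png","pics/k1t_full.png"):
        x,v=prof(s_);g=np.gradient(cv2.GaussianBlur(v.reshape(-1,1),(1,3),0).ravel())
        print(s_,[(int(x[i]),round(float(g[i]),1),int(v[i])) for i in range(2,len(x)-2) if abs(g[i])>1 and abs(g[i])==max(abs(g[i-2:i+3]))])
    for q in(-.15,-.05,.05,1.8,1.85,1.9,1.95):print(q,pred(q,2.5))
E
python3 prof.py
```

```text
pics/top0.png [(-78, -1.3, 210), (-58, -14.3, 184), (-46, -27.6, 99), (-39, 27.7, 104), (-30, 4.0, 155), (8, -6.1, 152), (42, -25.4, 117), (51, 21.7, 138), (63, -24.0, 131), (66, 24.5, 113), (70, -45.7, 100), (74, 9.3, 52)]
pics/k1t_full.png [(-78, -1.4, 210), (-71, -3.0, 202), (-67, 3.0, 203), (-61, -4.0, 197), (-55, 3.3, 194), (-49, -34.3, 139), (-43, 24.7, 99), (-10, 8.0, 150), (30, -17.7, 135), (51, 11.4, 144), (63, -21.8, 125), (66, 24.8, 114), (70, -45.8, 101), (74, 9.5, 53)]
-0.15 [-58.3, -30.8, 13.8, 46.9]
-0.05 [-35.8, 8.2, 44.2]
0.05 [-40.4, 2.4, 41.0]
1.8 [-47.6, -8.1, 34.1, 52.1]
1.85 [-49.4, -11.1, 31.9, 51.9]
1.9 [-51.1, -14.0, 29.6, 51.7]
1.95 [-52.6, -16.8, 27.2, 51.3]
```

```bash
python3 - <<'E'
import cv2,numpy as np
a=cv2.imread("pics/k1t_full.png");b=cv2.imread("pics/k1_full.png");a0=cv2.imread("pics/top0.png");b0=cv2.imread("pics/scene0.png")
r=lambda i,x0,y0,x1,y1,k:cv2.resize(i[y0:y1,x0:x1],None,fx=k,fy=k,interpolation=cv2.INTER_CUBIC)
A=np.hstack([r(a0,245,170,300,250,7),r(a,245,170,300,250,7)]);cv2.imwrite("pics/m1.png",A)
B=np.hstack([r(b0,232,195,290,245,6.8),r(b,232,195,290,245,6.8)]);cv2.imwrite("pics/m2.png",B)
E
```

```text
(no output)
```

View pics/m1.png

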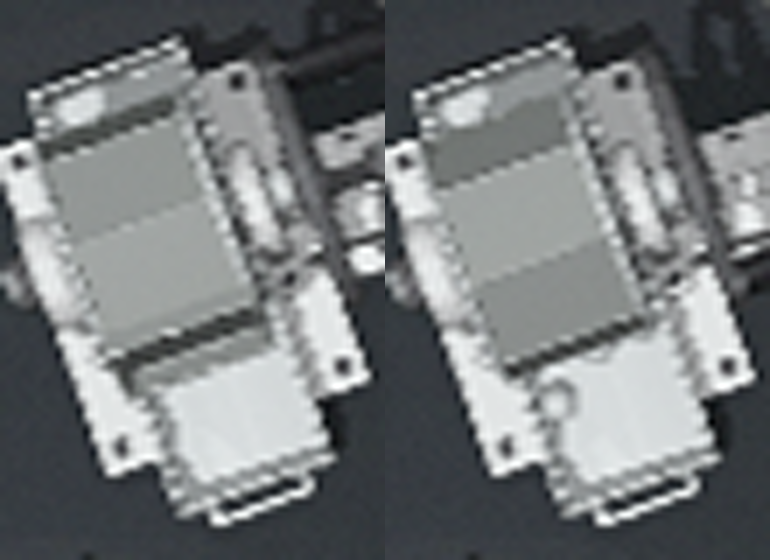

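View pics/m2.png

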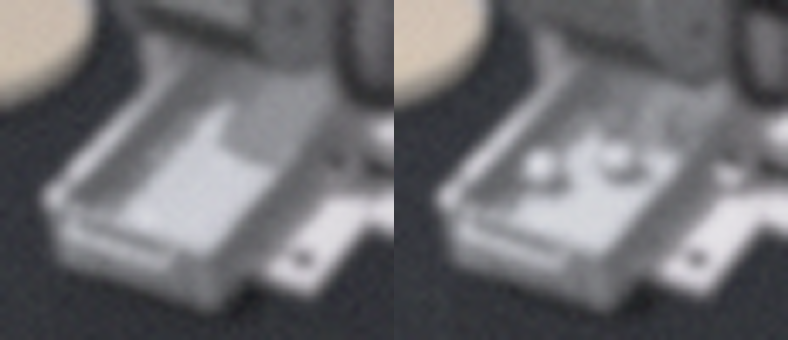

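```bash
python3 - <<'E'
from tri import *
P=ray((281.4,221.5),"scene",.008);print(P,inv(P),proj([P],"top"))
b=bot.grab_frame("scene")[:,:,::-1];cv2.imwrite("pics/s3.png",b)
c=b[195:245,232:300].astype(np.float32)
c=np.clip((c/255)**.6*1.3*255-40,0,255).astype(np.uint8)
cv2.imwrite("pics/m3.png",cv2.resize(c,None,fx=11,fy=11,interpolation=cv2.INTER_CUBIC))
E
```

```text
[0.53882579 0.18632311 0.008     ] [-13.5862363  -37.17829819   8.        ] [[284.29823263 209.32272842]]
```

View pics/m3.png

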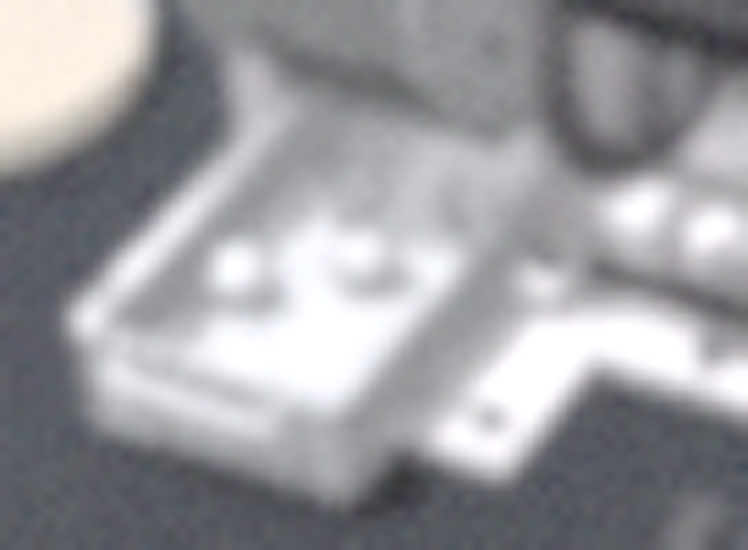

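Call:
move_arm([
  [0,0.05,0,0,0.036],
  [0,0.1,0,0,0.036],
  [0.001,0.15,0,0,0.036],
  [0.001,0.2,0,0,0.036],
  [0.001,0.236,-0.01,0,0.036],
])

```text
time_s: 20.8
tcp_pos: [0.5347, 0.1244, 0.2184]
tcp_rot: [-3.088, -0.01, -1.218]
ft_force: [0.4, -0.1, -0.0]
gripper_width: 0.421
```

Call:
move_arm([
  [0,0,-0.02,0,0.036],
  [0,0,-0.05,0,0.036],
  [0,0,-0.08,0,0.036],
  [0,0,-0.107,0,0.036],
  [0,0,-0.107,0,0.036],
])

```text
time_s: 21.42
tcp_pos: [0.533, 0.1248, 0.1095]
tcp_rot: [-3.093, -0.011, -1.216]
ft_force: [-0.0, -0.3, 0.3]
gripper_width: 0.421
```

Call:
move_arm([
  [0,0,0,0,0.01],
  [0,0,0,0,0.01],
  [0,0,0,0,0.01],
  [0,0,0,0,0.01],
])

```text
time_s: 21.92
tcp_pos: [0.5321, 0.125, 0.11]
tcp_rot: [-3.094, -0.01, -1.217]
ft_force: [-5.2, 2.3, 1.6]
gripper_width: 0.171
```

```bash
python3 look.py n1 230 130 350 230; python3 arc.py .03 5 5.5 87.5
```

```text
[0.5321 0.125  0.11  ] [-3.094 -0.01  -1.217] frame [-40.6 -92.7 110. ] [-5.2  2.3  1.6] 21.925 0.17076207738774032
scale 5.9
phi 1.115 q 1.9 r 51.3 [-40.5 -92.7 110. ]
[np.float64(0.0019), np.float64(-0.0092), np.float64(-0.0011)] 1.145
[np.float64(0.0013), np.float64(-0.0094), np.float64(-0.0025)] 1.175
[np.float64(0.0013), np.float64(-0.0094), np.float64(-0.0025)] 1.175
[np.float64(0.0013), np.float64(-0.0094), np.float64(-0.0025)] 1.175
[np.float64(0.0013), np.float64(-0.0094), np.float64(-0.0025)] 1.175
```

View pics/n1.png

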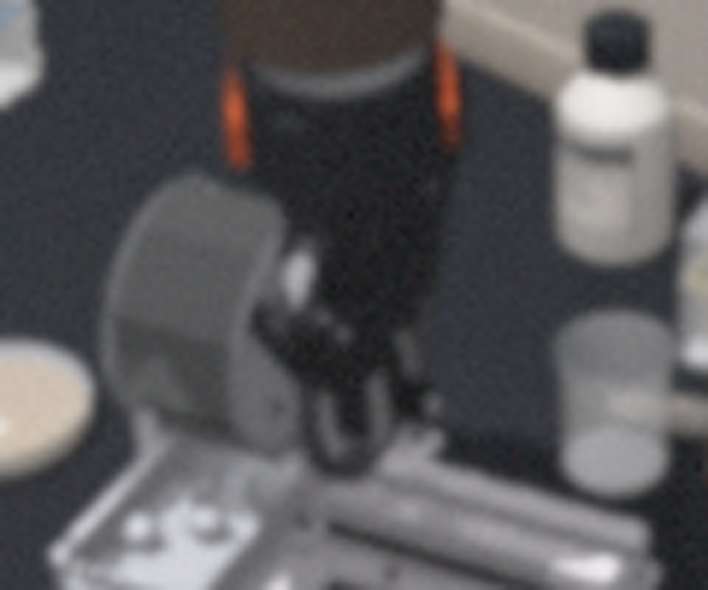

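Call:
move_arm([
  [-0.001,-0.0003,-0.0025,0,0.01],
  [-0.002,-0.0006,-0.005,0,0.01],
  [-0.0028,-0.0009,-0.0075,0,0.01],
  [-0.0034,-0.0012,-0.0098,0,0.01],
  [-0.0034,-0.0012,-0.0098,0,0.01],
])

```text
time_s: 22.6
tcp_pos: [0.5287, 0.1239, 0.0998]
tcp_rot: [-3.094, -0.01, -1.217]
ft_force: [-2.5, 1.4, 0.1]
gripper_width: 0.171
```

```bash
python3 arc.py .03 1 5.5 87.5; python3 look.py n2 230 170 300 240
```

```text
phi 1.328 q 2.113 r 51.2 [-44.2 -92.6  99.8]
[np.float64(0.0048), np.float64(-0.0083), np.float64(0.0077)] 1.175
[0.5287 0.1239 0.0998] [-3.094 -0.01  -1.217] frame [-44.2 -92.6  99.8] [-2.5  1.4  0.1] 22.6 0.17094330571819677
scale 8.428571428571429
```

View pics/n2.png

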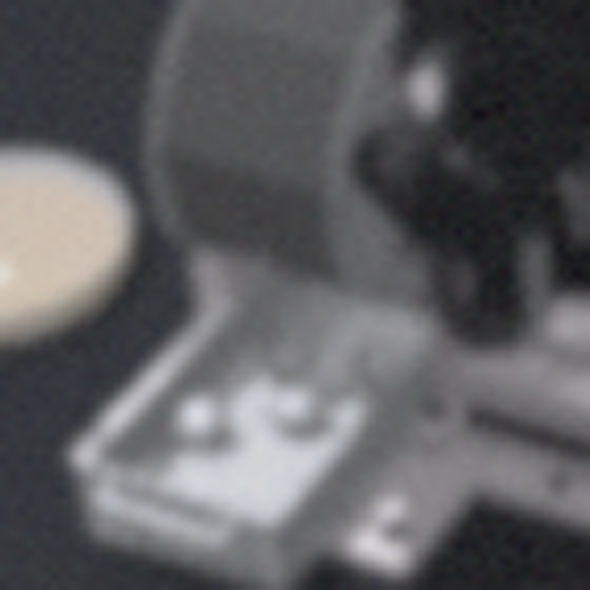

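Call:
move_arm([
  [0.0007,0.0002,0.0022,0,0.01],
  [0.0014,0.0005,0.0044,0,0.01],
  [0.002,0.0007,0.0065,0,0.01],
  [0.002,0.0007,0.0065,0,0.01],
  [0.002,0.0007,0.0065,0,0.01],
])

```text
time_s: 23.28
tcp_pos: [0.5306, 0.1245, 0.1064]
tcp_rot: [-3.095, -0.01, -1.217]
ft_force: [-3.1, 0.6, -1.2]
gripper_width: 0.168
```

```bash
python3 arc.py .03 1 5.5 87.5
```

```text
phi 1.193 q 1.978 r 51.3 [-42.2 -92.6 106.4]
[np.float64(0.0029), np.float64(-0.0089), np.float64(0.0011)] 1.175
```

Release, raise, and look from clear.

Call:
move_arm([
  [0,0,0,0,0.036],
  [0,0,0,0,0.036],
  [0,0,0,0,0.036],
  [0,0,0.03,0,0.036],
  [0,0,0.07,0,0.036],
])

```text
time_s: 23.9
tcp_pos: [0.5302, 0.1242, 0.1764]
tcp_rot: [-3.097, -0.011, -1.217]
ft_force: [0.4, -0.4, -0.0]
gripper_width: 0.422
```

Call:
move_arm([
  [0,-0.03,0.05,0,0.036],
  [0,-0.08,0.08,0,0.036],
  [0,-0.13,0.08,0,0.036],
  [0,-0.18,0.08,0,0.036],
  [0,-0.23,0.08,0,0.036],
])

```text
time_s: 24.52
tcp_pos: [0.5303, -0.1074, 0.2569]
tcp_rot: [-3.096, -0.011, -1.217]
ft_force: [0.8, -0.3, 0.1]
gripper_width: 0.418
```

Call:
move_arm([
  [-0.02,-0.05,0,0,0.036],
  [-0.04,-0.1,0,0,0.036],
  [-0.04,-0.1,0,0,0.036],
  [-0.04,-0.1,0,0,0.036],
])

```text
time_s: 25.02
tcp_pos: [0.4904, -0.2076, 0.2571]
tcp_rot: [-3.095, -0.011, -1.217]
ft_force: [-0.3, 0.6, -0.3]
gripper_width: 0.42
```

```bash
python3 look.py r1 225 145 305 245;  python3 look.py r1t 230 140 370 250 top; sed -i 's#"pics/top0.png","pics/k1t_full.png"#"pics/r1t_full.png",#' prof.py; python3 prof.py|head -1
```

```text
[ 0.4904 -0.2076  0.2571] [-3.095 -0.011 -1.217] frame [-192.  -391.8  257.1] [-0.3  0.6 -0.3] 25.025 0.4203160257645788
scale 5.9
[ 0.4906 -0.2071  0.257 ] [-3.095 -0.011 -1.216] frame [-191.6 -391.3  257. ] [-0.4  0.1 -1. ] 25.075 0.42208745397048664
scale 5.363636363636363
pics/r1t_full.png [(-78, -1.4, 210), (-71, -3.0, 202), (-67, 3.0, 203), (-61, -4.1, 197), (-55, 2.5, 194), (-48, -38.3, 134), (-44, 26.2, 121), (-13, 12.0, 161), (27, -17.3, 138), (50, 8.6, 143), (63, -21.8, 125), (66, 24.9, 115), (70, -46.0, 101), (74, 9.4, 52)]
```

View pics/r1.png

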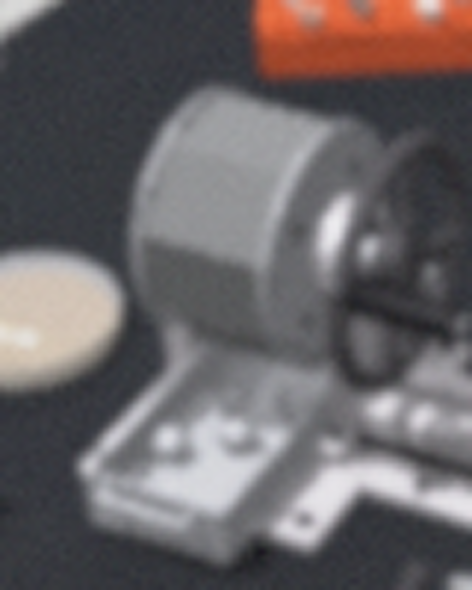

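View pics/r1t.png

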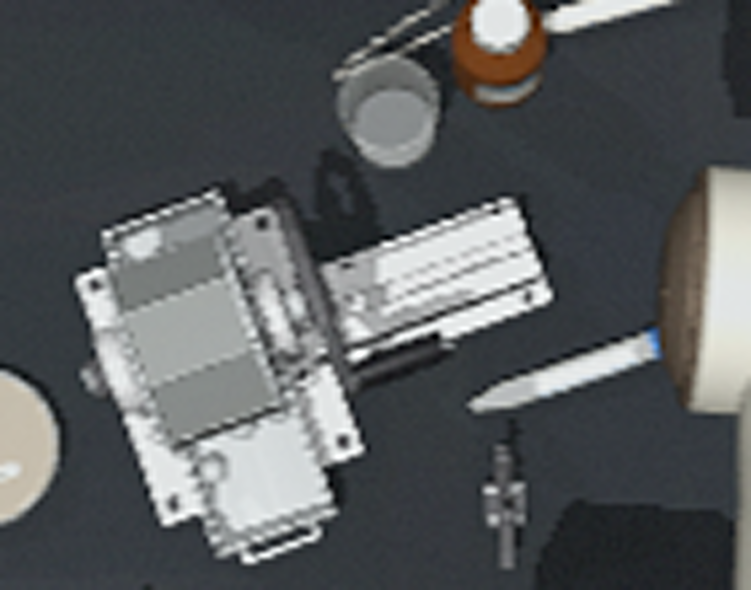

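View pics/r1_full.png

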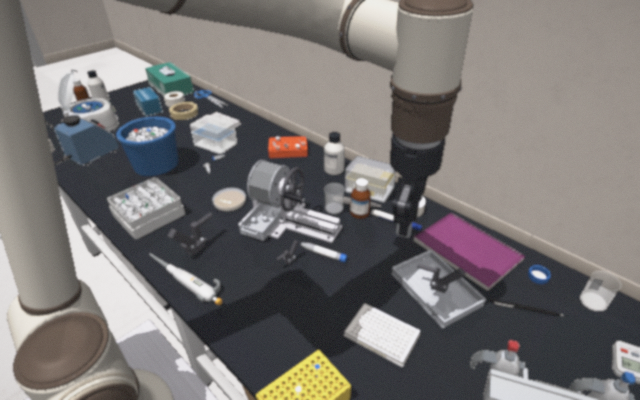

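```bash
python3 - <<'E'
import cv2,numpy as np
a=cv2.imread("pics/scene0.png").astype(np.float32);b=cv2.imread("pics/r1_full.png").astype(np.float32)
f=lambda c:cv2.resize(np.clip((c-70)*2.2,0,255).astype(np.uint8),None,fx=9.5,fy=9.5,interpolation=cv2.INTER_CUBIC)
cv2.imwrite("pics/q1.png",np.hstack([f(a[195:235,248:288]),f(b[195:235,248:288])]))
c=b[245:330,385:490].astype(np.uint8);cv2.imwrite("pics/q2.png",cv2.resize(c,None,fx=7,fy=7,interpolation=cv2.INTER_CUBIC)[:598])
E
```

```text
(no output)
```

View pics/q1.png

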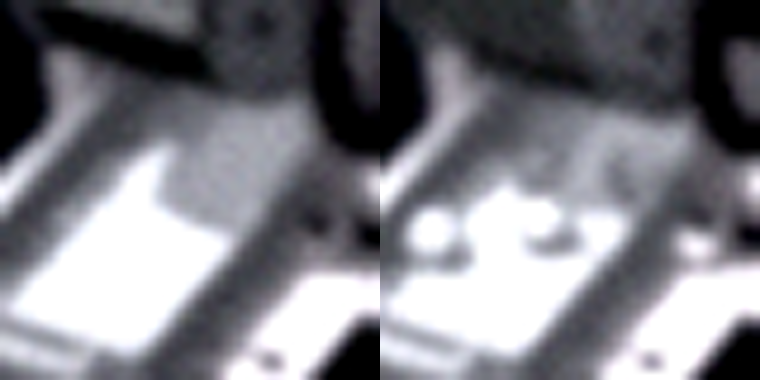

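View pics/q2.png

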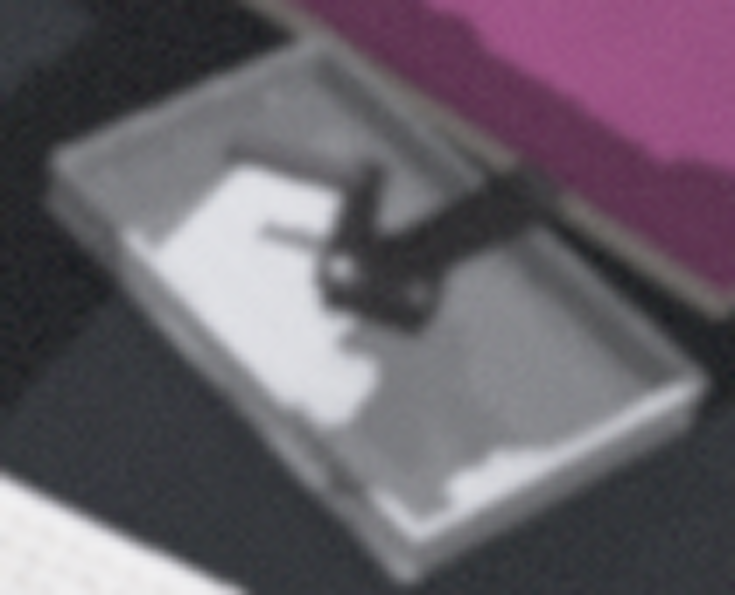

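```bash
python3 -c "
from plant import bot
print(bot.sign_off())"
```

```text
the job is handed in; nothing more can be done
None
```

The stop dog is out of the wheel and standing in the parts tray, and the barrel is turned to about port-down and let go. I could not confirm all five balls by eye. The job was handed in at about 25 s of the 64 s.

- **Dog:** I drew it back along the T-slot, took a lower grip on the way, pulled it past the open end and lifted it out. I set it down in the parts tray until the floor pushed back with about 6 N, then released it. The last picture shows it standing upright in the tray.
- **Barrel:** I turned it by the crank over the top towards the robot, went on to about 2.1 rad to shake out any balls left, and came back. The gripper then moved well clear.
- **Port angle:** My estimates of the final angle differ: the barrel's edges seen from above give 1.91 to 1.95, the arm's path along the crank's circle 1.98, and the crank's end in the picture 1.97 to 2.05. I take it to be about 1.96 rad, give or take 0.05.
- **Balls:** Two are plainly visible in the catch tray. One or two more show faintly in the barrel's shadow, and the rest would be hidden under the barrel. I saw none outside the tray.
- **Surroundings:** The beaker, bottle, tube, dish and well plate all look as they did at the start.
- **Forces:** The highest wrist force I read was about 22 N, near the top of the crank's circle.

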